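# Fetch the egg timer from the blocked worktop drawer

## Task

Someone has stood three things in front of the little bamboo drawer unit, so its drawer, left ajar, cannot be pulled out. Move the spice jar, the salt shaker and the tape measure aside, upright on the chopping board, pull the drawer right out, take out the egg timer and stand it in the middle of the cork coaster. Then push the drawer fully shut and put each of the three back, upright, on the very spot where it stood, without upsetting anything or shifting the mug.

Things in the scene. Friction and masses are not known exactly. Their poses are not given: they have to be found in the camera images.
- spice_jar: Spice jar with a red cap and a paper label, round, 45 mm in diameter, 106 mm tall (cap 85 to 106 mm up, the best place to grip). Origin at the centre of its underside, z up. Loose, 0.11 kg. Stands in front of the drawer at the start; where each thing stood must be remembered.
- salt_shaker: Glass salt shaker with white salt and a grey domed cap, round; glass body 44 mm in diameter up to 74 mm, cap 34 mm in diameter up to 90 mm. Origin at the centre of its underside, z up. Loose, 0.1 kg. Stands in front of the drawer at the start.
- tape_measure: Red tape measure with a black panel, standing on its edge: 35 mm wide along its x (grip across this, between its flat sides), 78 mm long along its y (from -29 mm to +38 mm at the case, the little yellow hook beyond), 63 mm tall. Origin on its underside in the middle of its width, z up. Loose, 0.22 kg. Stands in front of the drawer at the start.
- egg_timer: Kitchen timer, cream base 62 mm in diameter up to 26 mm with a red dome of 58 mm, 50 mm tall in all. Origin at the centre of its underside, z up. Loose, 0.085 kg. It stands near the front of one of the two compartments of the drawer (a matchbox lies in the other), half hidden under the unit's top until the drawer is out. (A like timer far left by the wall is not meant.)
- drawer_unit: Bamboo drawer unit on the worktop, fixed: 200 mm deep (x), 310 mm wide (y), 100 mm tall, a tin and a glass on its top at the back. Origin under the middle of its front edge; its x points from the front to the back of the unit, so the drawer slides out along its -x. With the drawer shut the front panel is 16 mm thick and covers the front, 10 to 96 mm above the worktop.
- drawer (a joint): How far the drawer is out, in m: 0 shut, 0.165 at its outer stop; ajar by about 0.05 at the start. It stays where it is left; about 2 N moves it. Its two compartments lie side by side, each 135 mm wide and 174 mm from front to back; floor 16 mm, side walls 61 mm, divider 54 mm, front panel 96 mm above the worktop.
- drawer_handle (a point): Middle of the steel bar handle, 60 mm above the worktop: a level round bar 110 mm long and 11 mm thick, parallel to the unit's y, 35 mm in front of the drawer's front panel (clear gap about 29 mm). It moves with the drawer. It can be pinched from above and pulled.
- board: Chopping board of mid-brown wood with a dark groove round its top and a hanging hole, 150 mm (x) by 230 mm (y), top 16 mm above the worktop, fixed. Origin under its centre. The side area for the three things.
- coaster: Round cork coaster, 100 mm in diameter, 6 mm thick, fixed. Origin at the centre of its underside.
- mug: White mug with a handle, 85 mm in diameter, 100 mm tall, loose; it stands on the right in front of the microwave and is to be left alone. Origin on its underside.
Not all that is in view belongs to the job. There is more than one size of the spice_jar; the one meant has the size given above.

How it is judged:
By the outcome, as a careful person would: the job done as asked, in the order asked, and still so for the second after the job is handed in, with the robot touching nothing.
It also fails if it takes over 144 s, if anything falls off the work surface, if the arm or the gripper's body presses on something with over 40 N, if the wrist force passes 120 N, or if a joint passes its speed limit or range.

## Robot

A 6-joint arm with a two-finger parallel gripper is mounted at the origin on a cart in front of the work surface, level with it; the furniture and walls round the work are solid. World frame = base frame: x ahead of the robot, y to its left, z up, the work surface at z = 0. Lengths are in m, angles in rad, forces in N, time in s.
With the tool pointing down it reaches from about 0.25 to 0.775 m from the base axis. Payload 4 kg.
Tool frame: the origin (TCP) lies at the very end of the fingers, on their centre line; the grasp point (between the pads) lies 19 mm behind it (tcp_to_grasp is the distance from the TCP to the grasp point, in m); z points along the fingers, y is the line along which they close (so a half turn about z gives the same grasp; the last joint's range is limited). The gripper opens to 94 mm and grips with 3 to 60 N. Pads are 16 mm wide; open, the fingers measure 119 mm over their backs; the gripper's body (75 mm by 177 mm) begins 78 mm behind the grasp point.
Start: joints at [-1.353, 0.087, 1.371, -0, 1.684, -0.103], TCP at [0.173, -0.522, 0.184] pointing down, gripper open.
Joint ranges: [-3.1, 3.1], [-0.76, 2.03], [0.27, 2.55], [-1.08, 4.22], [0.17, 2.65], [-2.57, 2.57]. Speed limits (rad/s): [2.79, 2.79, 3.14, 3.14, 3.14, 3.14].

## Interface

Orientations are given as [roll, pitch, yaw] about the fixed x, y, z axes, in that order (R = Rz(yaw) Ry(pitch) Rx(roll)).
In Python, from bench import * gives the robot as it stands.
- The arm moves only by the shell command python3 -m creep 'ROWS'. ROWS is rows parted by semicolons, their numbers by spaces, 1 to 20 of them, each of 5 numbers: the finger opening in m, then dx, dy, dz in m, then a turn about the tool's z in rad; each row shifts and turns the commanded pose from where the row before left it, along the tool's axes as they then stand; what a row does not reach is not made up. A row lasts 1/12 s, in which the tool goes at most 0.0417 m and 0.125 rad, less where a joint would pass 70% of its speed; a pose out of reach is approached as far as the arm can. The fingers move at their own pace and stop on an object; the grip force is fixed at half the most. Time passes only in rows, so rows that do not move let the fingers close. It prints the time, the measured TCP pose, the force, the opening and the grip force at its end.
- get_obs(): the state, without advancing time (a new reading comes with each control period).
- snapshot(name): name is "scene" or "top" or "wrist"; returns a dict with "color" (420x560x3 uint8, blue, green, red), "fx", "fy", "cx", "cy" (pixels), "extrinsics" (4x4, takes a point from world to camera coordinates). Camera axes: x right, y down, z forward; pixel columns grow to the right and rows downward; lengths in m; the calibration is good to about 2 mm. The wrist camera is an equidistant fisheye: a pixel r from the principal point sees the ray r / f radians off the axis. A picture is of the moment at which its call begins. There is no depth.
- close_job(): hands the job in; it is judged then, once.
The state is a dict: "time": time; "joint_positions": joint angles; "qvel": joint speeds; "joint_torque": joint torques, N m; "tool_pos": TCP position; "ee_rot": TCP orientation; "wrist_force": force on the tool from outside, world axes, zero at the start; "wrist_torque": the same for the moment, N m; "width": finger opening in m; "finger_force": force on a finger pad.
Only numpy, scipy, OpenCV 4.12 (cv2) and the standard library are available. Lean on these libraries where they do the work, as an engineer would, in place of code of your own. Each camera call takes 0.05 s, during which the arm holds its last target. There are 200 camera calls.

## Working session

There is one attempt and no reset: what is moved stays moved. The work goes in short steps, Python scripts to look and compute and a shell command to move; the robot and the scene stay as the last step left them, time stands still between calls to the robot, and variables do not carry over. Pictures are saved under pics/ and viewed, at most 14 in all, crops included, and the job is handed in when it is done.

```bash
mkdir -p pics; ls
python3 - <<'E'
from bench import *
import cv2
o=get_obs();print(o['time'],o['tool_pos'],o['ee_rot'],o['width'])
for n in("scene","top"):
    s=snapshot(n);cv2.imwrite(f"pics/{n}0.png",s["color"]);print(n,s["fx"],s["cx"],s["cy"],s["extrinsics"])
E
```

```text
pics
0.0 [ 0.17329164 -0.52135264  0.18308754] [-3.13938647e+00 -2.20249753e-04  3.20832142e-01] 0.09365909329274003
scene 509.51292534323375 274.67865804804825 223.3555501158825 [[-0.84445359 -0.53519988  0.02142931  0.45127415]
 [-0.35525274  0.52968876 -0.77021121  0.17082153]
 [ 0.40086608 -0.65802044 -0.6374288   1.21657135]
 [ 0.          0.          0.          1.        ]]
top 537.5206620715012 279.16451646910394 205.24906629289055 [[ 0.00251048 -0.99993948  0.01071168  0.06594407]
 [-0.99537513 -0.0035274  -0.09599957  0.49359386]
 [ 0.09603154 -0.01042114 -0.99532374  1.40697874]
 [ 0.          0.          0.          1.        ]]
```

View pics/scene0.png

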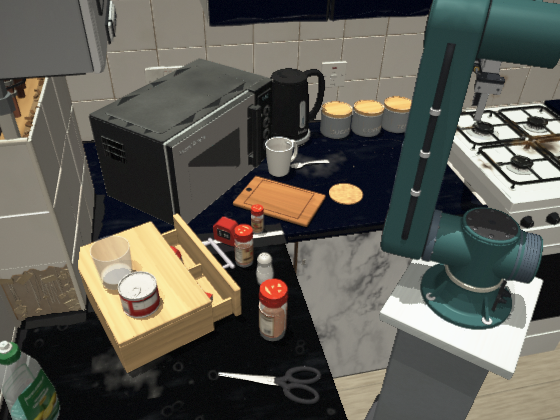

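View pics/top0.png

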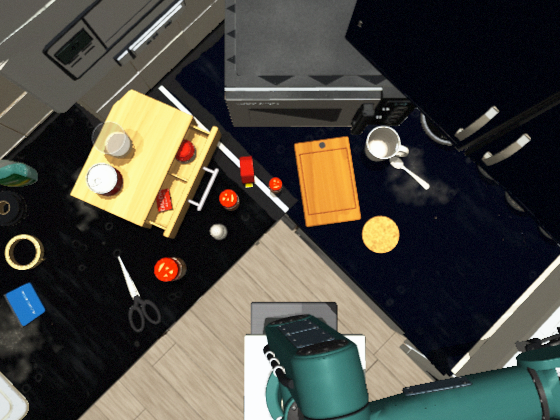

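Candidates: the jars with red caps in the top view are large (168,268), medium (229,199) and small (276,184). The salt shaker is at (218,232) and the tape at (247,170). In the drawer, the timer's red dome is at (186,150) and the matchbox at (165,202). The medium jar fits 45 mm (about 19 px). I'll measure and check in a close crop.

```bash
cat > h.py <<'E'
import numpy as np, cv2
from bench import *
def ray(s,u,v):
    E=s["extrinsics"];R=E[:3,:3];c=-R.T@E[:3,3]
    return c,R.T@np.array([(u-s["cx"])/s["fx"],(v-s["cy"])/s["fy"],1])
def plane(s,u,v,z):
    c,d=ray(s,u,v);return c+d*(z-c[2])/d[2]
def proj(s,p):
    q=s["extrinsics"]@np.append(p,1);return np.array([s["fx"]*q[0]/q[2]+s["cx"],s["fy"]*q[1]/q[2]+s["cy"]])
def tri(sa,a,sb,b):
    c1,d1=ray(sa,*a);c2,d2=ray(sb,*b)
    t=np.linalg.lstsq(np.c_[d1,-d2],c2-c1,rcond=None)[0]
    p,q=c1+d1*t[0],c2+d2*t[1];return (p+q)/2,np.linalg.norm(p-q)
def red(img):
    h=cv2.cvtColor(img,cv2.COLOR_BGR2HSV)
    return (((h[...,0]<9)|(h[...,0]>172))&(h[...,1]>150)&(h[...,2]>80)).astype(np.uint8)*255
def blobs(m,amin=40):
    n,l,st,ce=cv2.connectedComponentsWithStats(m)
    return [(ce[i].round(1),st[i][:5]) for i in range(1,n) if st[i][4]>amin]
E
python3 - <<'E'
from h import *
T=snapshot("top");S=snapshot("scene")
for n,s in(("T",T),("S",S)):
    for c,st in blobs(red(s["color"])): print(n,c,st, plane(s,*c,.106).round(3) if n=="T" else "")
a=cv2.resize(T["color"][90:300,60:410],None,fx=2.28,fy=2.28,interpolation=cv2.INTER_CUBIC)
cv2.imwrite("pics/tc.png",a)
b=cv2.resize(S["color"][170:350,150:390],None,fx=3.3,fy=3.3,interpolation=cv2.INTER_CUBIC);cv2.imwrite("pics/sc.png",b)
E
```

```text
T [185.1 151. ] [176 140  19  22 289] [0.622 0.306 0.106]
T [246.3 169. ] [239 156  15  27 349] [0.577 0.151 0.106]
T [275.  183.5] [269 177  13  14 120] [0.54  0.079 0.106]
T [163.7 200. ] [156 189  16  23 239] [0.498 0.357 0.106]
T [227.7 198. ] [219 189  18  19 226] [0.503 0.197 0.106]
T [166.1 269.1] [154 257  25  25 406] [0.326 0.347 0.106]
S [256.6 209.6] [251 204  13  12 119] 
S [232.4 230.6] [213 216  40  30 671] 
S [176.  251.1] [170 246  11  12  47] 
S [273.1 293. ] [259 278  29  30 656] 
S [139.7 308.9] [121 297  36  19 179]
```

View pics/tc.png

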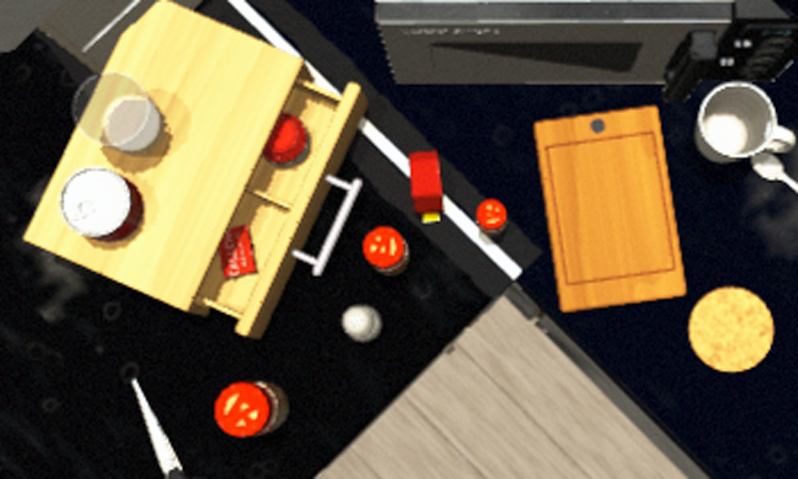

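View pics/sc.png

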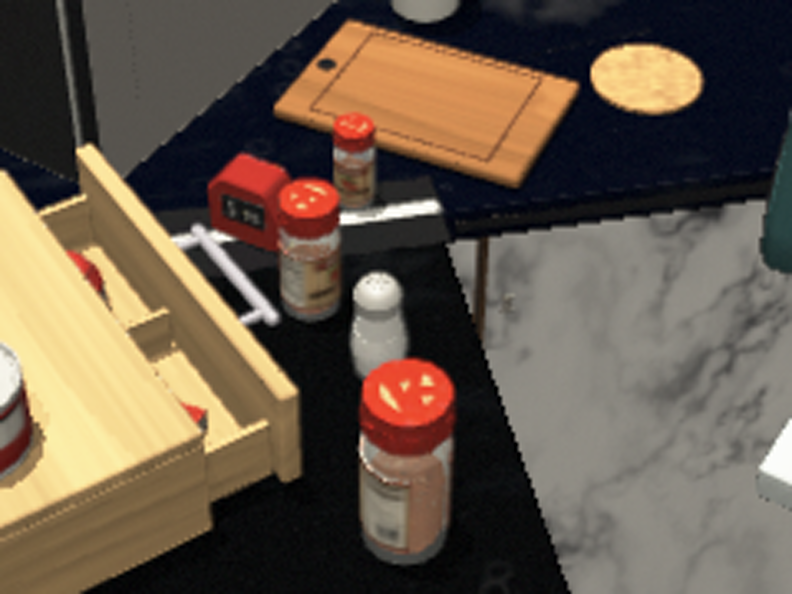

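The crops confirm the choice: the medium jar is at tc crop (384,247). The shaker is at (361,322), the tape at (425,180) with its yellow hook towards the robot, and the handle ends are at (354,182) and (317,272). The timer is in the far compartment at (288,138), and the small and large jars are decoys. Next I compute positions.

Run:
```python
from h import *
T=snapshot("top");S=snapshot("scene")
t=lambda x,y:(60+x/2.28-.3,90+y/2.28-.3)
sc=lambda x,y:(150+x/3.3-.3,170+y/3.3-.3)
print("cam",ray(T,0,0)[0])
np.set_printoptions(precision=4,suppress=True)
for n,a,b in [("jar",(383,246),(311,198)),("big",(242,408),(409,390)),("small",(491,212),(354,125)),("shk",(361,322),(378,290)),("hA",(354,182),(198,230)),("hB",(317,272),(274,320)),("pA",(366,100),(90,147)),("pB",(255,335),(298,392))]:
    print(n,*tri(T,t(*a),S,sc(*b)))
g=lambda n,p,z:print(n,np.array([plane(T,*t(*q),z) for q in p])[:,:2].tolist())
g("jar",[(383,246)],.106);g("shk",[(361,320)],.09);g("shk bottom-ish",[(361,322)],.085)
g("hand",[(354,182),(317,272)],.0655);g("panel",[(366,100),(255,335)],.096)
g("board",[(535,122),(658,106),(686,293),(561,311)],.016);g("coast",[(731,330)],.006);g("timer",[(288,138)],.055)
g("unit front top",[(304,68),(205,312)],.1)
# tape
im=T["color"][150:192,232:262];m=red(im)
h=cv2.cvtColor(im,cv2.COLOR_BGR2HSV);y=((abs(h[...,0].astype(int)-28)<6)&(h[...,1]>150)&(h[...,2]>120)).astype(np.uint8)*255
print(blobs(y,3))
cv2.imwrite("pics/tape.png",cv2.resize(im,None,fx=14,fy=14,interpolation=cv2.INTER_NEAREST))
```

```text
cam [0.35603116 0.0823435  1.44707777]
jar [0.5024 0.1964 0.1058] 0.004303038510709596
big [0.326  0.3414 0.1362] 0.0034740012197627995
small [0.5445 0.0777 0.0782] 0.004180142598716861
shk [0.4226 0.2238 0.0769] 0.0013257600372120354
hA [0.5801 0.2337 0.0642] 0.004638795041968648
hB [0.4785 0.2754 0.0594] 0.002076925142486843
pA [0.6773 0.2239 0.0913] 0.01474073117439854
pB [0.408  0.3405 0.0846] 0.002638167819522262
jar [[0.5042468421612483, 0.1974493224923148]]
shk [[0.42357285309113885, 0.22217296717184842]]
shk bottom-ish [[0.42160106022088795, 0.2226583590217105]]
hand [[0.5818975309550626, 0.23476540815168045], [0.47889069989369243, 0.2750887426877188]]
panel [[0.6698833655950774, 0.2192662533749941], [0.40643136944194314, 0.3376972914256395]]
board [[0.6628994610675232, 0.026694437414409307], [0.6829399072180278, -0.11967972788956326], [0.4600745048462223, -0.15035614578925383], [0.4384942395601006, -0.0036763164982464985]]
coast [[0.4173017990722972, -0.2045371287867072]]
timer [[0.634469877009258, 0.31247267439538084]]
unit front top [[0.7050682914408597, 0.2886726987387671], [0.4313338215747818, 0.3922383250489096]]
[(array([16.5, 35. ]), array([13, 34,  8,  3, 22], dtype=int32))]
```

View pics/tape.png

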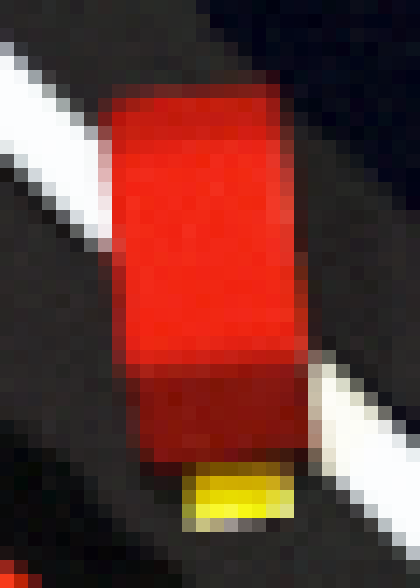

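```bash
python3 - <<'E'
from h import *
T=snapshot("top");np.set_printoptions(precision=4,suppress=True)
P=lambda c,r,z:plane(T,232+c-.5,150+r-.5,z)[:2]
lt,rt,lb,rb=[P(*q,.063) for q in((7.8,9),(20.2,9),(9,25),(21.5,25))]
print("top edges",lt,rt,lb,rb,"width",np.linalg.norm(lb-rb),"yaw",[np.arctan2(*(a-b)[::-1]) for a,b in((lt,lb),(rt,rb))])
print("back z.055",P(13.5,6.3,.055),"front bottom",P(16.5,33,.005),"hook",P(17,37,.003), "mid",P(14.7,17,.063))
print("mw",plane(T,300,126,0),plane(T,383,144,.1))
from scipy.spatial.transform import Rotation as R
E
python3 -m creep '0.07 0.027 -0.0289 -0.008 0; 0.07 0.027 -0.0289 -0.008 0; 0.07 0.027 -0.0289 -0.008 0; 0.07 0.027 -0.0289 -0.008 0; 0.07 0.027 -0.0289 -0.008 0; 0.07 0.027 -0.0289 -0.008 0; 0.07 0.027 -0.0289 -0.008 0; 0.07 0.027 -0.0289 -0.008 0; 0.07 0.027 -0.0289 0 0; 0.07 0.027 -0.0289 0 0; 0.07 0.027 -0.0289 0 0; 0.07 0.027 -0.0289 0 0; 0.07 0.027 -0.0289 0 0; 0.07 0.027 -0.0289 0 0; 0.07 0.027 -0.0289 0 0; 0.07 0.027 -0.0289 0 0; 0.07 0.027 -0.0289 0 0; 0.07 0.027 -0.0289 0 0; 0.07 0.027 -0.0289 0 0; 0.07 0.02 -0.02 0 0'; python3 -m creep '0.07 0 0 0 -0.125; 0.07 0 0 0 -0.125; 0.07 0 0 0 -0.125; 0.07 0 0 0 -0.125; 0.07 0 0 0 -0.125; 0.07 0 0 0 -0.125; 0.07 0 0 0 -0.115; 0.07 0 0 0 0; 0.07 0 0 0 0'
```

```text
top edges [0.6116 0.1721] [0.6118 0.1398] [0.5695 0.1686] [0.5696 0.1361] width 0.032476760548539256 yaw [np.float64(0.08343336273793835), np.float64(0.0873799611279968)]
back z.055 [0.6204 0.1577] front bottom [0.5567 0.1517] hook [0.546  0.1504] mid [0.5906 0.1539]
mw [0.7144 0.0105 0.    ] [ 0.6439 -0.1963  0.1   ]
time: 2.02
tool_pos: [0.5002, 0.1894, 0.2478]
ee_rot: [-3.141, 0.0, 0.323]
wrist_force: [-0.0, -0.1, -0.1]
width: 0.0701
finger_force: 0.0
time: 2.77
tool_pos: [0.4998, 0.1862, 0.2482]
ee_rot: [3.142, 0.0, 1.183]
wrist_force: [0.4, 0.4, 0.8]
width: 0.0701
finger_force: 0.0
```

```bash
cat > d.py <<'E'
import sys,numpy as np
from bench import get_obs
x,y,z=map(float,sys.argv[1:4]);o=get_obs();p=o["tool_pos"];w=o["ee_rot"][2];c,s=np.cos(w),np.sin(w)
e=np.array([x,y,z])-p
print("t %.2f"%o["time"],"delta tool",np.round([c*e[0]+s*e[1],s*e[0]-c*e[1],-e[2]],4),"yaw %.3f"%w,"pos",np.round(p,4),"w %.4f"%o["width"],"ff %.1f"%o["finger_force"])
E
python3 -m creep '0.07 0.0111 -0.0008 0.03 0; 0.07 0 0 0.03 0; 0.07 0 0 0.03 0; 0.07 0 0 0.03 0; 0.07 0 0 0.02 0; 0.07 0 0 0.02 0; 0.07 0 0 0.012 0; 0.07 0 0 0 0; 0.07 0 0 0 0'; python3 d.py .5033 .1968 .076
python3 - <<'E'
from h import *
cv2.imwrite("pics/w1.png",snapshot("wrist")["color"])
E
```

```text
time: 3.52
tool_pos: [0.5031, 0.1967, 0.0762]
ee_rot: [-3.141, 0.0, 1.185]
wrist_force: [0.4, 0.3, 0.1]
width: 0.0701
finger_force: 0.0
t 3.52 delta tool [0.0002 0.0001 0.0002] yaw 1.185 pos [0.5031 0.1967 0.0762] w 0.0701 ff 0.0
```

View pics/w1.png

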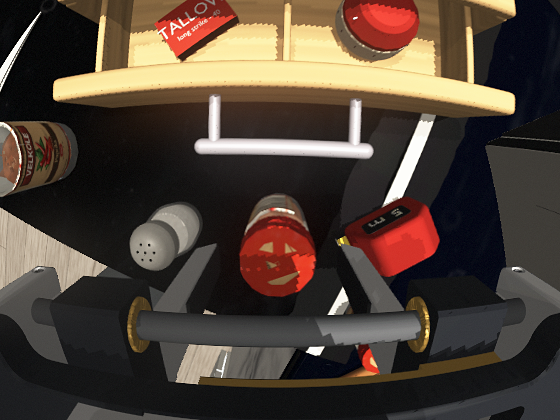

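Wrist view: the cap is centred at (278,258) between the fingers, at (205) and (355). The handle is nearly level, so the yaw fits. Closing.

```bash
python3 -m creep '0.03 0 0 0 0; 0.03 0 0 0 0; 0.03 0 0 0 0; 0.03 0 0 0 0; 0.03 0 0 0 0; 0.03 0 0 0 0';  python3 -m creep '0.03 0 0 -0.02 0; 0.03 0 0 -0.03 0; 0.03 0 0 -0.03 0; 0.03 0 0 -0.03 0; 0.03 0 0 -0.03 0; 0.03 0 0 -0.02 0; 0.03 0 0 0 0';python3 d.py .585 -.03 .095
```

```text
time: 4.07
tool_pos: [0.5036, 0.1969, 0.077]
ee_rot: [3.141, -0.001, 1.186]
wrist_force: [-0.8, 0.6, 2.9]
width: 0.0439
finger_force: 30.0
time: 4.65
tool_pos: [0.5054, 0.1974, 0.2418]
ee_rot: [3.134, -0.006, 1.186]
wrist_force: [0.4, 0.4, -0.8]
width: 0.0433
finger_force: 30.0
t 4.65 delta tool [-0.1808  0.1592  0.1468] yaw 1.186 pos [0.5054 0.1974 0.2418] w 0.0433 ff 30.0
```

```bash
python3 -m creep '0.03 -0.018 0.0159 0 0; 0.03 -0.018 0.0159 0 0; 0.03 -0.018 0.0159 0 0; 0.03 -0.018 0.0159 0 0; 0.03 -0.018 0.0159 0 0; 0.03 -0.018 0.0159 0 0; 0.03 -0.018 0.0159 0 0; 0.03 -0.018 0.0159 0 0; 0.03 -0.018 0.0159 0 0; 0.03 -0.018 0.0159 0 0; 0.03 0 0 0 0; 0.03 0 0 0.03 0; 0.03 0 0 0.03 0; 0.03 0 0 0.03 0; 0.03 0 0 0.02 0; 0.03 0 0 0.01 0; 0.03 0 0 0 0; 0.03 0 0 0 0';python3 d.py .585 -.03 .093
```

```text
time: 6.15
tool_pos: [0.5825, -0.0294, 0.1156]
ee_rot: [-3.14, 0.0, 1.186]
wrist_force: [0.5, 0.8, -1.7]
width: 0.0435
finger_force: 30.0
t 6.15 delta tool [0.0004 0.0025 0.0226] yaw 1.186 pos [ 0.5825 -0.0294  0.1156] w 0.0435 ff 30.0
```

```bash
python3 -m creep '0.03 0 0 0.01 0; 0.03 0 0 0.006 0; 0.03 0 0 0.004 0; 0.03 0 0 0.002 0; 0.03 0 0 0 0; 0.03 0 0 0 0';python3 d.py .585 -.03 .093
```

```text
time: 6.65
tool_pos: [0.5831, -0.0298, 0.0944]
ee_rot: [3.141, 0.0, 1.186]
wrist_force: [-0.2, 0.1, -1.5]
width: 0.0436
finger_force: 30.0
t 6.65 delta tool [0.0006 0.0018 0.0014] yaw 1.186 pos [ 0.5831 -0.0298  0.0944] w 0.0436 ff 30.0
```

```bash
python3 -m creep '0.03 0 0 0.0015 0; 0.03 0 0 0 0';python3 -m creep '0.07 0 0 0 0; 0.07 0 0 0 0; 0.07 0 0 0 0; 0.07 0 0 0 0; 0.07 0 0 -0.01 0; 0.07 0 0 -0.03 0; 0.07 0 0 -0.03 0; 0.07 0 0 -0.03 0; 0.07 0 0 -0.03 0; 0.07 0 0 0 0';python3 d.py .423 .2225 .038
```

```text
time: 6.82
tool_pos: [0.5833, -0.0299, 0.0931]
ee_rot: [3.141, -0.0, 1.186]
wrist_force: [0.9, -0.2, -1.5]
width: 0.0433
finger_force: 30.0
time: 7.65
tool_pos: [0.5861, -0.0302, 0.2321]
ee_rot: [3.127, -0.003, 1.186]
wrist_force: [-0.2, -0.7, 0.3]
width: 0.0702
finger_force: 0.0
t 7.65 delta tool [ 0.173  -0.246   0.1941] yaw 1.186 pos [ 0.5861 -0.0302  0.2321] w 0.0702 ff 0.0
```

```bash
python3 -m creep '0.07 0.0173 -0.0246 0 0; 0.07 0.0173 -0.0246 0 0; 0.07 0.0173 -0.0246 0 0; 0.07 0.0173 -0.0246 0 0; 0.07 0.0173 -0.0246 0 0; 0.07 0.0173 -0.0246 0 0; 0.07 0.0173 -0.0246 0 0; 0.07 0.0173 -0.0246 0 0; 0.07 0.0173 -0.0246 0 0; 0.07 0.0173 -0.0246 0 0; 0.07 0 0 0 0; 0.07 0 0 0 0; 0.07 0 0 0 0';python3 d.py .423 .2225 .038
python3 - <<'E'
from h import *
cv2.imwrite("pics/w2.png",snapshot("wrist")["color"])
E
```

```text
time: 8.73
tool_pos: [0.4202, 0.2226, 0.2229]
ee_rot: [3.141, 0.0, 1.186]
wrist_force: [0.4, -0.3, 0.6]
width: 0.0701
finger_force: 0.0
t 8.73 delta tool [0.001  0.0026 0.1849] yaw 1.186 pos [0.4202 0.2226 0.2229] w 0.0701 ff 0.0
```

View pics/w2.png

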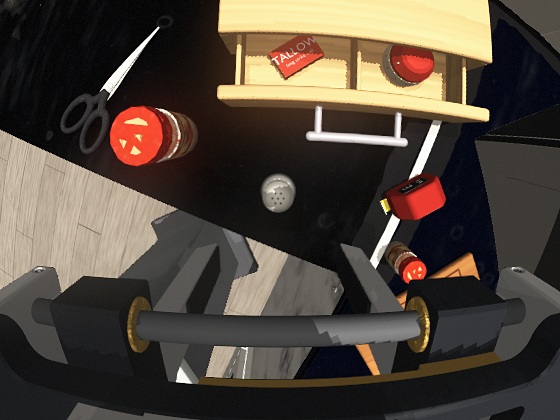

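```bash
cat >> h.py <<'E'
def wray(s,u,v,z):
    x=np.array([u-s["cx"],v-s["cy"]]);r=np.linalg.norm(x);th=r/s["fx"]
    d=np.append(np.sin(th)*x/max(r,1e-9),np.cos(th))
    E=s["extrinsics"];R=E[:3,:3];c=-R.T@E[:3,3];w=R.T@d
    return c+w*(z-c[2])/w[2]
E
python3 - <<'E'
from h import *
s=snapshot("wrist");print(s["cx"],s["cy"],s["fx"])
for n,u,v,z in(("shk top",278,194,.085),("tape mid top",415,192,.063),("hL",312,135,.0655),("hR",405,143,.0655),("timer",412,62,.06)):print(n,wray(s,u,v,z))
h=cv2.cvtColor(s["color"],cv2.COLOR_BGR2HSV)[165:220,250:305]
m=(h[...,2]>70).astype(np.uint8)*255;print(blobs(m))
E
```

```text
278.0760322040708 216.9283493047459 325.19226210127806
shk top [0.42412795 0.23184723 0.085     ]
tape mid top [0.57594038 0.17013071 0.063     ]
hL [0.48221401 0.27570581 0.0655    ]
hR [0.58126914 0.23016835 0.0655    ]
timer [0.628662   0.31705036 0.06      ]
[(array([27.5, 27.4]), array([  11,    9,   34,   38, 1011], dtype=int32))]
```

```bash
python3 - <<'E'
from h import *
s=snapshot("wrist")
print(wray(s,277.5,200,.088),wray(s,277.5,211,.074),wray(s,277.5,192,.06))
T=snapshot("top");h=cv2.cvtColor(T["color"],cv2.COLOR_BGR2HSV)[215:250,200:238]
E
python3 -m creep '0.07 0.003 0.0013 0.03 0; 0.07 0 0 0.03 0; 0.07 0 0 0.03 0; 0.07 0 0 0.01 0; 0.07 0 0 0 0; 0.07 0 0 0 0';python3 d.py .423 .2225 .038
python3 - <<'E'
from h import *
cv2.imwrite("pics/w3.png",snapshot("wrist")["color"])
E
```

```text
[0.42152047 0.22643638 0.088     ] [0.41578915 0.21242714 0.074     ] [0.42292513 0.22990016 0.06      ]
time: 9.43
tool_pos: [0.4227, 0.2249, 0.1232]
ee_rot: [3.142, 0.0, 1.185]
wrist_force: [0.2, -0.2, -0.1]
width: 0.0701
finger_force: 0.0
t 9.43 delta tool [-0.0021  0.0011  0.0852] yaw 1.185 pos [0.4227 0.2249 0.1232] w 0.0701 ff 0.0
```

View pics/w3.png

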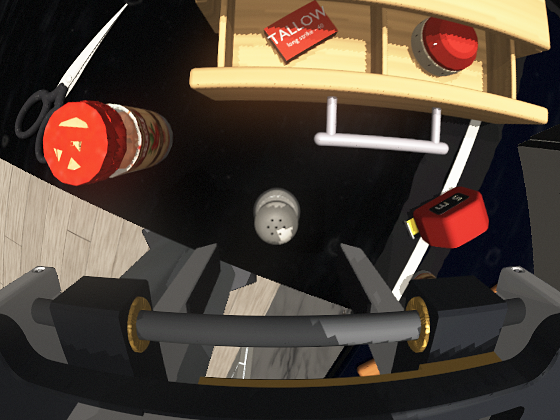

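The shaker is centred laterally at (277,218). Descend and grip its body.

```bash
python3 -m creep '0.07 0 0 0.03 0; 0.07 0 0 0.03 0; 0.07 0 0 0.02 0; 0.07 0 0 0.005 0; 0.07 0 0 0 0; 0.07 0 0 0 0';python3 d.py .423 .2225 .038; python3 -m creep '0.03 0 0 0 0; 0.03 0 0 0 0; 0.03 0 0 0 0; 0.03 0 0 0 0; 0.03 0 0 0 0; 0.03 0 0 0 0; 0.03 0 0 -0.01 0; 0.03 0 0 -0.03 0; 0.03 0 0 -0.03 0; 0.03 0 0 -0.03 0; 0.03 0 0 -0.03 0; 0.03 0 0 -0.03 0; 0.03 0 0 0 0'; python3 d.py .488 -.045 .056
```

```text
time: 9.98
tool_pos: [0.424, 0.2259, 0.0401]
ee_rot: [3.139, -0.003, 1.186]
wrist_force: [1.1, 0.1, 0.3]
width: 0.0702
finger_force: 0.0
t 9.98 delta tool [-0.0035  0.0003  0.0021] yaw 1.186 pos [0.424  0.2259 0.0401] w 0.0702 ff 0.0
time: 11.07
tool_pos: [0.4254, 0.2265, 0.2057]
ee_rot: [3.132, -0.009, 1.186]
wrist_force: [0.8, -0.1, -0.2]
width: 0.0328
finger_force: 29.2
t 11.07 delta tool [-0.2282  0.1599  0.1497] yaw 1.186 pos [0.4254 0.2265 0.2057] w 0.0328 ff 29.2
```

```bash
python3 -m creep '0.03 -0.0228 0.016 -0.002 0; 0.03 -0.0228 0.016 -0.002 0; 0.03 -0.0228 0.016 -0.002 0; 0.03 -0.0228 0.016 -0.002 0; 0.03 -0.0228 0.016 -0.002 0; 0.03 -0.0228 0.016 0 0; 0.03 -0.0228 0.016 0 0; 0.03 -0.0228 0.016 0 0; 0.03 -0.0228 0.016 0 0; 0.03 -0.0228 0.016 0 0; 0.03 0 0 0 0; 0.03 0 0 0 0; 0.03 0 0 0 0'; python3 d.py .488 -.045 .056
python3 - <<'E'
from h import *
cv2.imwrite("pics/s4.png",cv2.resize(snapshot("scene")["color"][100:310,140:420],None,fx=2.5,fy=2.5))
E
```

```text
time: 12.15
tool_pos: [0.4845, -0.0457, 0.2072]
ee_rot: [-3.14, -0.0, 1.186]
wrist_force: [0.1, -0.7, -1.2]
width: 0.0326
finger_force: 29.3
t 12.15 delta tool [0.0019 0.003  0.1512] yaw 1.186 pos [ 0.4845 -0.0457  0.2072] w 0.0326 ff 29.3
```

View pics/s4.png

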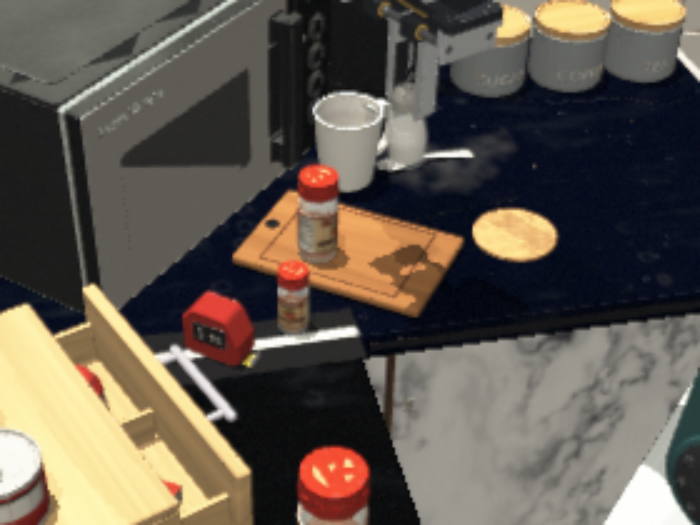

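The jar stands upright on the board at (318,220), and the shaker hangs upright in the fingers at (407,125). Lowering it.

```bash
python3 -m creep '0.03 0.0019 0.003 0.03 0; 0.03 0 0 0.03 0; 0.03 0 0 0.03 0; 0.03 0 0 0.03 0; 0.03 0 0 0.015 0; 0.03 0 0 0.008 0; 0.03 0 0 0.004 0; 0.03 0 0 0 0; 0.03 0 0 0 0'; python3 d.py .488 -.045 .056
```

```text
time: 12.95
tool_pos: [0.4895, -0.0453, 0.0622]
ee_rot: [3.139, -0.001, 1.187]
wrist_force: [0.1, -0.2, -0.7]
width: 0.0328
finger_force: 29.3
t 12.95 delta tool [-0.0003 -0.0015  0.0062] yaw 1.187 pos [ 0.4895 -0.0453  0.0622] w 0.0328 ff 29.3
```

```bash
python3 -m creep '0.03 0 0 0.0015 0; 0.03 0 0 0.0015 0; 0.03 0 0 0 0';  python3 d.py .488 -.045 .056
```

```text
time: 13.2
tool_pos: [0.4889, -0.0456, 0.0585]
ee_rot: [3.14, -0.0, 1.186]
wrist_force: [0.3, -0.2, -0.2]
width: 0.0328
finger_force: 29.3
t 13.20 delta tool [ 0.0003 -0.0011  0.0025] yaw 1.186 pos [ 0.4889 -0.0456  0.0585] w 0.0328 ff 29.3
```

```bash
python3 -m creep '0.03 0 0 0.001 0; 0.03 0 0 0.001 0; 0.03 0 0 0.001 0; 0.03 0 0 0 0'
```

```text
time: 13.53
tool_pos: [0.4882, -0.0455, 0.0545]
ee_rot: [-3.141, 0.0, 1.186]
wrist_force: [-0.6, -0.6, -0.9]
width: 0.0326
finger_force: 29.3
```

```bash
python3 -m creep '0.03 0 0 0.001 0; 0.03 0 0 0 0'
```

```text
time: 13.7
tool_pos: [0.4886, -0.0456, 0.054]
ee_rot: [3.141, 0.0, 1.186]
wrist_force: [-0.0, 0.7, 0.3]
width: 0.0327
finger_force: 29.3
```

```bash
python3 -m creep '0.07 0 0 0 0; 0.07 0 0 0 0; 0.07 0 0 0 0; 0.07 0 0 0 0; 0.07 0 0 -0.01 0; 0.07 0 0 -0.03 0; 0.07 0 0 -0.03 0; 0.07 0 0 -0.03 0; 0.07 0 0 -0.04 0; 0.07 0 0 0 0'; python3 -m creep '0.07 0.0278 0.0021 0 0; 0.07 0.0278 0.0021 0 0; 0.07 0.0278 0.0021 0 0; 0.07 0.0278 0.0021 0 0; 0.07 0.0278 0.0021 0 0; 0.07 0.0278 0.0021 0 0; 0.07 0.0278 0.0021 0 0; 0.07 0.0278 0.0021 0 0; 0.07 0 0 0 0.12; 0.07 0 0 0 0.12; 0.07 0 0 0 0.12; 0.07 0 0 0 0.12; 0.07 0 0 0 0.12; 0.07 0 0 0 0.12; 0.07 0 0 0 0.12; 0.07 0 0 0 0.12; 0.07 0 0 0 0.12; 0.07 0 0 0 0.02; 0.07 0 0 0 0'; python3 d.py .588 .154 .03
python3 - <<'E'
from h import *
cv2.imwrite("pics/w5.png",snapshot("wrist")["color"])
E
```

```text
time: 14.53
tool_pos: [0.4925, -0.0463, 0.2037]
ee_rot: [3.125, -0.003, 1.186]
wrist_force: [0.7, 0.9, 0.7]
width: 0.0702
finger_force: 0.0
time: 16.12
tool_pos: [0.5877, 0.1543, 0.1943]
ee_rot: [3.142, -0.001, 0.088]
wrist_force: [-0.5, 0.6, 0.1]
width: 0.0697
finger_force: 0.0
t 16.12 delta tool [0.0003 0.0004 0.1643] yaw 0.088 pos [0.5877 0.1543 0.1943] w 0.0697 ff 0.0
```

View pics/w5.png

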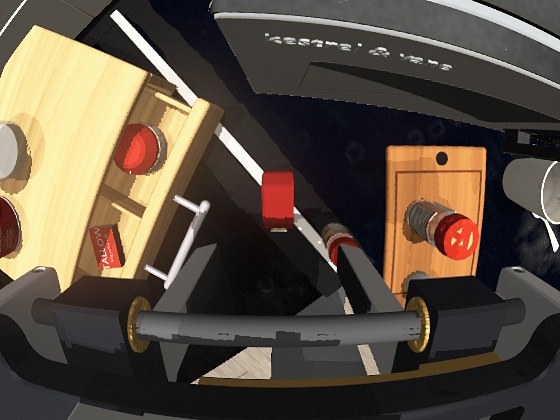

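The tape is centred at (278,200), squared to the fingers. Descend.

```bash
python3 -m creep '0.07 0 0 0.03 0; 0.07 0 0 0.03 0; 0.07 0 0 0.03 0; 0.07 0 0 0.03 0; 0.07 0 0 0.03 0; 0.07 0 0 0.015 0; 0.07 0 0 0.005 0; 0.07 0 0 0 0; 0.07 0 0 0 0'; python3 d.py .588 .154 .025; python3 -m creep '0.02 0 0 0 0; 0.02 0 0 0 0; 0.02 0 0 0 0; 0.02 0 0 0 0; 0.02 0 0 0 0; 0.02 0 0 0 0; 0.02 0 0 0 0';python3 d.py .588 .154 .025; python3 -m creep '0.02 0 0 -0.01 0; 0.02 0 0 -0.03 0; 0.02 0 0 -0.03 0; 0.02 0 0 -0.03 0; 0.02 0 0 -0.03 0; 0.02 0 0 -0.03 0; 0.02 0 0 0 0'; python3 d.py .54 -.1 .042
```

```text
time: 16.92
tool_pos: [0.5884, 0.1544, 0.0249]
ee_rot: [-3.142, -0.002, 0.087]
wrist_force: [1.1, 0.7, -1.0]
width: 0.0699
finger_force: 0.0
t 16.92 delta tool [-0.0004  0.0004 -0.0001] yaw 0.087 pos [0.5884 0.1544 0.0249] w 0.0699 ff 0.0
time: 17.5
tool_pos: [0.5877, 0.1543, 0.0241]
ee_rot: [-3.142, -0.001, 0.086]
wrist_force: [0.0, 0.8, 1.7]
width: 0.0341
finger_force: 29.9
t 17.50 delta tool [ 0.0003  0.0004 -0.0009] yaw 0.086 pos [0.5877 0.1543 0.0241] w 0.0341 ff 29.9
time: 18.08
tool_pos: [0.5908, 0.1548, 0.1923]
ee_rot: [-3.141, -0.014, 0.086]
wrist_force: [1.9, 0.3, -0.3]
width: 0.0334
finger_force: 29.9
t 18.08 delta tool [-0.0725  0.2495  0.1503] yaw 0.086 pos [0.5908 0.1548 0.1923] w 0.0334 ff 29.9
```

```bash
python3 -m creep '0.02 -0.0073 0.0252 0 0; 0.02 -0.0073 0.0252 0 0; 0.02 -0.0073 0.0252 0 0; 0.02 -0.0073 0.0252 0 0; 0.02 -0.0073 0.0252 0 0; 0.02 -0.0073 0.0252 0 0; 0.02 -0.0073 0.0252 0 0; 0.02 -0.0073 0.0252 0 0; 0.02 -0.0073 0.0252 0 0; 0.02 -0.0073 0.0252 0 0; 0.02 0 0 0 0; 0.02 0 0 0 0; 0.02 0 0 0.03 0; 0.02 0 0 0.03 0; 0.02 0 0 0.03 0; 0.02 0 0 0.02 0; 0.02 0 0 0.01 0; 0.02 0 0 0 0; 0.02 0 0 0 0'; python3 d.py .54 -.1 .041
```

```text
time: 19.67
tool_pos: [0.5365, -0.1023, 0.0638]
ee_rot: [-3.141, 0.0, 0.087]
wrist_force: [0.3, -0.2, -1.9]
width: 0.034
finger_force: 29.9
t 19.67 delta tool [ 0.0037 -0.002   0.0228] yaw 0.087 pos [ 0.5365 -0.1023  0.0638] w 0.0340 ff 29.9
```

```bash
python3 -m creep '0.02 0 0 0.01 0; 0.02 0 0 0.008 0; 0.02 0 0 0.003 0; 0.02 0 0 0 0; 0.02 0 0 0 0'; python3 d.py .54 -.1 .041; python3 -m creep '0.02 0 0 0.001 0; 0.02 0 0 0.001 0; 0.02 0 0 0 0'
```

```text
time: 20.08
tool_pos: [0.5364, -0.1031, 0.0428]
ee_rot: [3.142, 0.0, 0.086]
wrist_force: [-0.3, -0.4, -2.1]
width: 0.0336
finger_force: 29.9
t 20.08 delta tool [ 0.0039 -0.0027  0.0018] yaw 0.086 pos [ 0.5364 -0.1031  0.0428] w 0.0336 ff 29.9
time: 20.33
tool_pos: [0.5365, -0.1031, 0.0409]
ee_rot: [3.141, -0.0, 0.086]
wrist_force: [0.3, 0.9, -2.7]
width: 0.0339
finger_force: 29.9
```

```bash
python3 -m creep '0.02 0 0 0.001 0; 0.02 0 0 0.0005 0; 0.02 0 0 0 0'
```

```text
time: 20.58
tool_pos: [0.5367, -0.1032, 0.04]
ee_rot: [3.141, -0.001, 0.086]
wrist_force: [-1.0, 0.1, 1.9]
width: 0.034
finger_force: 29.9
```

```bash
python3 -m creep '0.06 0 0 0 0; 0.06 0 0 0 0; 0.06 0 0 0 0; 0.06 0 0 -0.01 0; 0.06 0 0 -0.03 0; 0.06 0 0 -0.03 0; 0.06 0 0 -0.03 0; 0.06 0 0 -0.03 0; 0.06 0 0 -0.03 0; 0.06 0 0 0 0'; python3 -m creep '0.034 0.002 -0.0298 0 0; 0.034 0.002 -0.0298 0 0; 0.034 0.002 -0.0298 0 0; 0.034 0.002 -0.0298 0 0; 0.034 0.002 -0.0298 0 0; 0.034 0.002 -0.0298 0 0; 0.034 0.002 -0.0298 0 0; 0.034 0.002 -0.0298 0 0; 0.034 0.002 -0.0298 0 0; 0.034 0.002 -0.0298 0 0; 0.034 0.002 -0.0298 0 0; 0.034 0.002 -0.0298 0 0; 0.034 0 0 0 0.12; 0.034 0 0 0 0.12; 0.034 0 0 0 0.12; 0.034 0 0 0 0.117; 0.034 0 0 0 0; 0.034 0 0 0 0'; python3 d.py .530 .2548 .042
python3 - <<'E'
from h import *
s=snapshot("wrist");cv2.imwrite("pics/w6.png",s["color"])
print(get_obs()["joint_positions"])
E
```

```text
time: 21.42
tool_pos: [0.5398, -0.104, 0.2081]
ee_rot: [3.136, -0.014, 0.086]
wrist_force: [0.7, 0.2, 1.0]
width: 0.0603
finger_force: 0.0
time: 22.92
tool_pos: [0.5295, 0.2553, 0.199]
ee_rot: [3.141, 0.0, -0.388]
wrist_force: [-0.7, -0.4, -0.1]
width: 0.0337
finger_force: 0.0
t 22.92 delta tool [0.0006 0.0003 0.157 ] yaw -0.388 pos [0.5295 0.2553 0.199 ] w 0.0337 ff 0.0
[ 3.52728515e-01  1.70003027e-01  1.24942289e+00 -5.16885321e-05
  1.72239322e+00  2.31197300e+00]
```

View pics/w6.png

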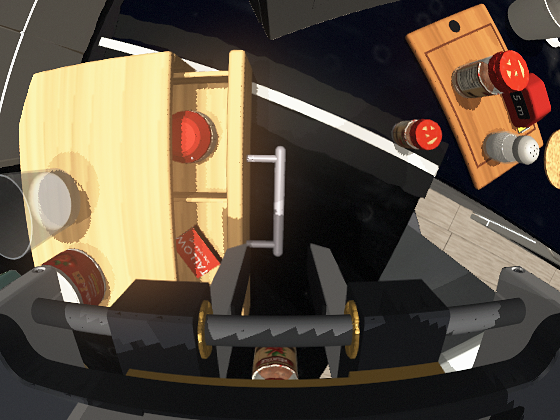

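The bar is vertical at u≈280, centred between the fingers, and its middle is at v≈200. All three things stand on the board. Descend, pinch and pull.

```bash
python3 -m creep '0.034 0 0 0.03 0; 0.034 0 0 0.03 0; 0.034 0 0 0.03 0; 0.034 0 0 0.03 0; 0.034 0 0 0.02 0; 0.034 0 0 0.01 0; 0.034 0 0 0.007 0; 0.034 0 0 0 0; 0.034 0 0 0 0'; python3 -m creep '0 0 0 0 0; 0 0 0 0 0; 0 0 0 0 0; 0 0 0 0 0; 0 0 0 0 0'; python3 d.py .4867 .1482 .042
```

```text
time: 23.72
tool_pos: [0.5305, 0.2556, 0.0435]
ee_rot: [-3.14, -0.001, -0.391]
wrist_force: [0.2, 0.2, 0.5]
width: 0.034
finger_force: 0.0
time: 24.13
tool_pos: [0.5301, 0.2552, 0.0433]
ee_rot: [-3.141, -0.001, -0.391]
wrist_force: [-2.9, -1.6, 13.9]
width: 0.0042
finger_force: 13.8
t 24.13 delta tool [0.0007 0.1154 0.0013] yaw -0.391 pos [0.5301 0.2552 0.0433] w 0.0042 ff 13.8
```

```bash
python3 -m creep '0.034 0 0 0 0; 0.034 0 0 0 0; 0.034 0 0 0 0; 0.034 0 0 0 0'; python3 -m creep '0.034 0 0 0.008 0; 0.034 0 0 0 0; 0.034 0 0 0 0'; python3 -m creep '0.005 0 0 0 0; 0.005 0 0 0 0; 0.005 0 0 0 0; 0.005 0 0 0 0; 0.005 0 0 0 0'
```

```text
time: 24.47
tool_pos: [0.5294, 0.2552, 0.0419]
ee_rot: [3.141, 0.001, -0.391]
wrist_force: [-0.1, 0.5, -0.1]
width: 0.0273
finger_force: 0.0
time: 24.72
tool_pos: [0.5288, 0.255, 0.0329]
ee_rot: [3.14, 0.002, -0.391]
wrist_force: [0.3, 1.4, 0.4]
width: 0.0338
finger_force: 0.0
time: 25.13
tool_pos: [0.5298, 0.2553, 0.0344]
ee_rot: [-3.142, -0.0, -0.391]
wrist_force: [-0.0, 0.2, 0.2]
width: 0.0102
finger_force: 30.0
```

```bash
python3 -m creep '0.005 0 0.005 0 0; 0.005 0 0.01 0 0; 0.005 0 0.012 0 0; 0.005 0 0.012 0 0; 0.005 0 0.012 0 0; 0.005 0 0.012 0 0; 0.005 0 0.012 0 0; 0.005 0 0.012 0 0; 0.005 0 0.012 0 0; 0.005 0 0.008 0 0; 0.005 0 0.005 0 0; 0.005 0 0 0 0'; python3 -m creep '0.005 0 0.002 0 0; 0.005 0 0.002 0 0; 0.005 0 0.002 0 0; 0.005 0 0 0 0'; python3 -m creep '0.005 0 0.002 0 0; 0.005 0 0.002 0 0; 0.005 0 0 0 0'
```

```text
time: 26.13
tool_pos: [0.4851, 0.1533, 0.0344]
ee_rot: [-3.137, 0.004, -0.392]
wrist_force: [-3.3, 9.3, 1.9]
width: 0.0101
finger_force: 30.0
time: 26.47
tool_pos: [0.4852, 0.1534, 0.0344]
ee_rot: [-3.125, 0.003, -0.391]
wrist_force: [2.1, 21.3, -3.9]
width: 0.0098
finger_force: 30.0
time: 26.72
tool_pos: [0.4853, 0.1535, 0.0345]
ee_rot: [-3.116, 0.002, -0.391]
wrist_force: [6.1, 30.5, -8.3]
width: 0.01
finger_force: 30.0
```

```bash
python3 -m creep '0.005 0 -0.004 0 0; 0.005 0 -0.004 0 0; 0.005 0 -0.002 0 0; 0.005 0 0 0 0; 0.034 0 0 0 0; 0.034 0 0 0 0; 0.034 0 0 0 0; 0.034 0 0 0 0; 0.034 0 0 0 0'; python3 -m creep '0.034 0 0 -0.02 0; 0.04 0 0 -0.03 0; 0.09 0 0 -0.03 0; 0.09 0 0 -0.03 0; 0.09 0 0 -0.03 0; 0.09 0 0 -0.03 0; 0.09 0 0 -0.02 0; 0.09 0 0 0 0; 0.09 0 0 0 0'
python3 - <<'E'
from h import *
T=snapshot("top");cv2.imwrite("pics/t7.png",T["color"][80:300,90:440].repeat(2,0).repeat(2,1))
for c,st in blobs(red(T["color"])): print(c,st,plane(T,*c,.066).round(3),plane(T,*c,.055).round(3))
W=snapshot("wrist")
for c,st in blobs(red(W["color"]),80): print("W",c,st,wray(W,*c,.055).round(3))
E
```

```text
time: 27.47
tool_pos: [0.487, 0.1508, 0.0342]
ee_rot: [3.141, -0.001, -0.392]
wrist_force: [-0.4, -0.3, -0.0]
width: 0.0335
finger_force: 0.0
time: 28.22
tool_pos: [0.4876, 0.1515, 0.2252]
ee_rot: [-3.141, -0.002, -0.392]
wrist_force: [0.1, -0.4, -0.9]
width: 0.0832
finger_force: 0.0
[317.9 166.8] [309 158  19  19 209] [ 0.59  -0.033  0.066] [ 0.592 -0.034  0.055]
[345.3 187.7] [337 175  17  27 355] [ 0.536 -0.104  0.066] [ 0.537 -0.105  0.055]
[276.  182.4] [271 177  11  12  92] [0.549 0.076 0.066] [0.55  0.076 0.055]
[196.7 217.5] [193 208   9  20  76] [0.457 0.28  0.066] [0.458 0.281 0.055]
[166.1 269.2] [154 257  25  25 411] [0.325 0.355 0.066] [0.324 0.358 0.055]
W [408.7  56. ] [ 384   35   47   43 1278] [ 0.589 -0.059  0.055]
W [457.9  84.2] [ 434   59   43   58 1242] [ 0.538 -0.112  0.055]
W [189.8 138.9] [ 166  115   48   49 1799] [0.59  0.218 0.055]
W [320.5 128.8] [305 114  32  31 684] [0.542 0.077 0.055]
W [200.7 243.5] [177 224  46  42 579] [0.471 0.26  0.055]
W [ 21.  254.1] [  0 242  42  34 562] [0.564 0.554 0.055]
W [183.2 373.5] [164 362  39  23 565] [0.295 0.387 0.055]
```

View pics/t7.png

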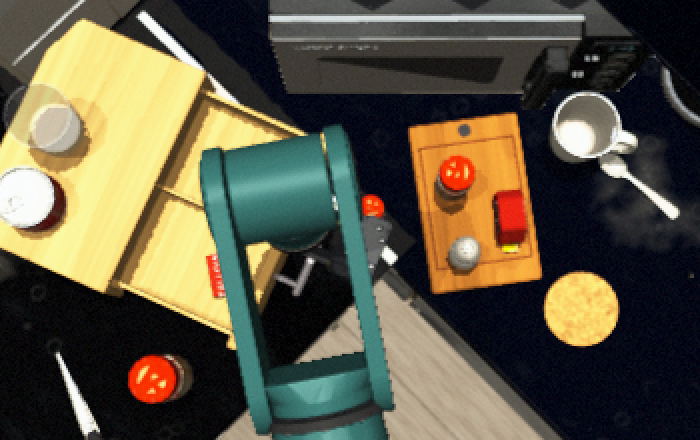

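The drawer is out at its stop. The timer is hidden from above by the arm, but the wrist camera gives about (.590,.218). Move over it and turn to span the compartment.

```bash
python3 -m creep '0.08 0.0172 -0.024 0 0; 0.08 0.0172 -0.024 0 0; 0.08 0.0172 -0.024 0 0; 0.08 0.0172 -0.024 0 0; 0.08 0 0 0 -0.12; 0.08 0 0 0 -0.12; 0.08 0 0 0 -0.12; 0.08 0 0 0 -0.12; 0.08 0 0 0 -0.12; 0.08 0 0 0 -0.12; 0.08 0 0 0 -0.12; 0.08 0 0 0 -0.12; 0.08 0 0 0 -0.12; 0.08 0 0 0 -0.12; 0.08 0 0 0 -0.12; 0.08 0 0 0 -0.12; 0.08 0 0 0 -0.109; 0.08 0 0 0 0; 0.08 0 0 0 0'; python3 d.py .588 .214 .022
python3 - <<'E'
from h import *
W=snapshot("wrist");cv2.imwrite("pics/w8.png",W["color"])
for c,st in blobs(red(W["color"]),80): print("W",c,st,wray(W,*c,.055).round(4))
E
```

```text
time: 29.9
tool_pos: [0.5864, 0.214, 0.2218]
ee_rot: [-3.139, 0.003, 1.155]
wrist_force: [0.5, -0.1, -0.0]
width: 0.08
finger_force: 0.0
t 29.90 delta tool [0.0007 0.0015 0.1998] yaw 1.155 pos [0.5864 0.214  0.2218] w 0.0800 ff 0.0
W [280.4 189.5] [ 256  165   50   50 1888] [0.5923 0.2223 0.055 ]
W [169.6 192.3] [146 168  48  48 898] [0.4708 0.2737 0.055 ]
W [ 29.  200.8] [   8  176   46   52 1473] [0.2569 0.3615 0.055 ]
W [290.5 307.9] [277 298  28  18 347] [0.5423 0.0763 0.055 ]
W [356.3 371.6] [341 364  28  14 207] [ 0.587  -0.0708  0.055 ]
```

View pics/w8.png

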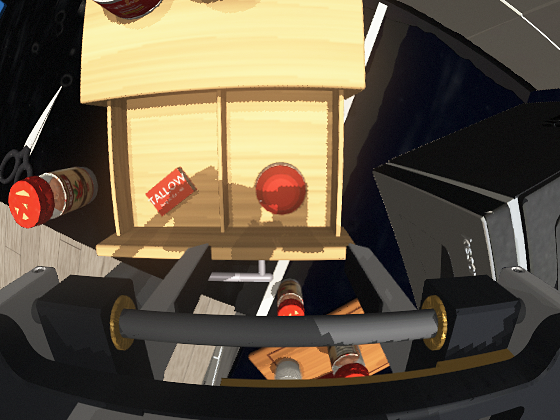

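Timer at (280,188), centred in its compartment (walls at 227 and 330); the matchbox is in the other at (170,192). Lower partway and re-measure.

```bash
python3 -m creep '0.08 0.006 0.002 0.03 0; 0.08 0 0 0.03 0; 0.08 0 0 0.03 0; 0.08 0 0 0.02 0; 0.08 0 0 0 0; 0.08 0 0 0 0'
python3 - <<'E'
from h import *
print(get_obs()["tool_pos"])
W=snapshot("wrist")
for c,st in blobs(red(W["color"]),80)[:]:
    if st[4]>1500: print("W",c,st,wray(W,*c,.055).round(4),wray(W,*c,.045).round(4))
E
```

```text
time: 30.45
tool_pos: [0.5902, 0.2186, 0.1124]
ee_rot: [-3.138, 0.003, 1.156]
wrist_force: [0.3, 0.1, -0.3]
width: 0.0805
finger_force: 0.0
[0.59024454 0.21860362 0.1123889 ]
W [279.3 217.1] [ 245  184   69   68 3629] [0.5929 0.2232 0.055 ] [0.5919 0.2208 0.045 ]
```

```bash
python3 -m creep '0.08 0.003 0.0005 0.03 0; 0.08 0 0 0.03 0; 0.08 0 0 0.02 0; 0.08 0 0 0.01 0; 0.08 0 0 0 0; 0.08 0 0 0 0'; python3 -m creep '0.04 0 0 0 0; 0.04 0 0 0 0; 0.04 0 0 0 0; 0.04 0 0 0 0; 0.04 0 0 0 0'
```

```text
time: 31.0
tool_pos: [0.5943, 0.2218, 0.0262]
ee_rot: [3.139, -0.002, 1.158]
wrist_force: [0.1, 0.6, -0.5]
width: 0.0802
finger_force: 0.0
time: 31.42
tool_pos: [0.5936, 0.2218, 0.0256]
ee_rot: [3.14, -0.001, 1.158]
wrist_force: [-0.5, 0.3, 2.0]
width: 0.0545
finger_force: 28.7
```

```bash
python3 -m creep '0.08 0 0 0 0; 0.08 0 0 0 0; 0.08 0 0 0 0; 0.08 0 0 0.004 0; 0.08 0 0 0.0025 0; 0.08 0 0 0 0; 0.08 0 0 0 0'; python3 -m creep '0.04 0 0 0 0; 0.04 0 0 0 0; 0.04 0 0 0 0; 0.04 0 0 0 0; 0.04 0 0 0 0'
```

```text
time: 32.0
tool_pos: [0.5926, 0.2213, 0.017]
ee_rot: [-3.141, 0.001, 1.158]
wrist_force: [-0.1, -0.0, -0.2]
width: 0.08
finger_force: 0.0
time: 32.42
tool_pos: [0.5932, 0.2215, 0.0179]
ee_rot: [3.141, -0.0, 1.158]
wrist_force: [-0.5, -0.1, -0.6]
width: 0.0605
finger_force: 30.0
```

```bash
python3 -m creep '0.04 0 0 -0.01 0; 0.04 0 0 -0.03 0; 0.04 0 0 -0.03 0; 0.04 0 0 -0.03 0; 0.04 0 0 -0.03 0; 0.04 0 0 -0.03 0; 0.04 0 0 -0.03 0; 0.04 0 0 0 0; 0.04 0 0 0 0';python3 - <<'E'
from h import *
T=snapshot("top");S=snapshot("scene")
for n,s,(u0,v0,u1,v1) in(("T",T,(355,208,410,262)),("S",S,(325,180,370,210))):
    h=cv2.cvtColor(s["color"][v0:v1,u0:u1],cv2.COLOR_BGR2HSV)
    m=((h[...,0]>8)&(h[...,0]<35)&(h[...,1]>60)&(h[...,2]>100)).astype(np.uint8)*255
    m=cv2.morphologyEx(m,cv2.MORPH_CLOSE,np.ones((5,5)))
    c=max(cv2.findContours(m,0,2)[0],key=cv2.contourArea);e=cv2.fitEllipse(c);q=(e[0][0]+u0,e[0][1]+v0)
    print(n,q,e[1],plane(s,*q,.005))
W=snapshot("wrist")
for c,st in blobs(red(W["color"]),80):
    if 200<c[0]<350:print(c,st)
E
python3 d.py .4173 -.2045 .2
```

```text
time: 33.17
tool_pos: [0.5943, 0.2219, 0.2112]
ee_rot: [3.137, -0.004, 1.158]
wrist_force: [-0.4, 0.8, -1.6]
width: 0.0605
finger_force: 30.0
T (380.11266899108887, 234.0243434906006) (36.67625045776367, 37.3557243347168) [ 0.41845049 -0.20421128  0.005     ]
S (345.29126739501953, 193.30955505371094) (20.40666389465332, 34.014198303222656) [ 0.41582029 -0.20500125  0.005     ]
[278.1 263.1] [ 227  215  103  101 7638]
t 33.32 delta tool [-0.4601  0.0108  0.0053] yaw 1.158 pos [0.592  0.2212 0.2053] w 0.0604 ff 30.0
```

```bash
python3 -m creep '0.04 -0.0288 0.0007 0 0; 0.04 -0.0288 0.0007 0 0; 0.04 -0.0288 0.0007 0 0; 0.04 -0.0288 0.0007 0 0; 0.04 -0.0288 0.0007 0 0; 0.04 -0.0288 0.0007 0 0; 0.04 -0.0288 0.0007 0 0; 0.04 -0.0288 0.0007 0 0; 0.04 -0.0288 0.0007 0 0; 0.04 -0.0288 0.0007 0 0; 0.04 -0.0288 0.0007 0 0; 0.04 -0.0288 0.0007 0 0; 0.04 -0.0288 0.0007 0 0; 0.04 -0.0288 0.0007 0 0; 0.04 -0.0288 0.0007 0 0; 0.04 -0.0288 0.0007 0 0; 0.04 0 0 0 0; 0.04 0 0 0 0; 0.04 0 0 0 0'
python3 - <<'E'
from h import *
o=get_obs();p=o["tool_pos"];W=snapshot("wrist");S=snapshot("scene")
for c,st in blobs(red(W["color"]),2000): print(c,st,[(wray(W,*c,p[2]+k)-p).round(4) for k in(.035,.04,.045)])
print(p)
for c,st in blobs(red(S["color"]),40): print("S",c,st,plane(S,*c,p[2]+.038))
E
python3 d.py .4172 -.2046 .0085
```

```text
time: 34.9
tool_pos: [0.4179, -0.2043, 0.2063]
ee_rot: [-3.139, -0.001, 1.158]
wrist_force: [0.0, -0.0, -1.1]
width: 0.0607
finger_force: 30.0
[339.2  75.7] [ 306   50   69   55 2098] [array([0.0697, 0.0818, 0.035 ]), array([0.0685, 0.0813, 0.04  ]), array([0.0672, 0.0807, 0.045 ])]
[278.1 263.6] [ 227  215  103   98 7805] [array([0.0007, 0.0021, 0.035 ]), array([0.0015, 0.004 , 0.04  ]), array([0.0023, 0.0059, 0.045 ])]
[ 0.41791235 -0.20425546  0.20625185]
S [353.  121.9] [344 115  17  15 196] [ 0.41841433 -0.19740152  0.24425185]
S [266.5 173. ] [259 166  16  15 192] [0.47682523 0.13549643 0.24425185]
S [292.2 181.1] [282 171  25  25 269] [0.41163188 0.1302217  0.24425185]
S [256.7 209.6] [251 204  13  12 117] [0.41981764 0.26031395 0.24425185]
S [239.6 276.9] [227 269  26  17 186] [0.33666988 0.43847596 0.24425185]
S [273.1 293.2] [259 279  29  29 644] [0.26591879 0.438482   0.24425185]
S [140.7 308.4] [121 297  37  19 195] [0.4311495  0.58855572 0.24425185]
t 35.00 delta tool [-0.0012 -0.0009  0.1985] yaw 1.159 pos [ 0.4185 -0.2039  0.207 ] w 0.0605 ff 30.0
```

```bash
python3 -m creep '0.04 -0.004 -0.0005 0.03 0; 0.04 0 0 0.03 0; 0.04 0 0 0.03 0; 0.04 0 0 0.03 0; 0.04 0 0 0.03 0; 0.04 0 0 0.02 0; 0.04 0 0 0.015 0; 0.04 0 0 0.007 0; 0.04 0 0 0 0; 0.04 0 0 0 0'; python3 d.py .4172 -.2046 .0085
```

```text
time: 35.83
tool_pos: [0.4168, -0.2081, 0.0162]
ee_rot: [3.141, 0.0, 1.159]
wrist_force: [1.2, -0.1, -0.3]
width: 0.0606
finger_force: 30.0
t 35.83 delta tool [ 0.0033 -0.0011  0.0077] yaw 1.159 pos [ 0.4168 -0.2081  0.0162] w 0.0606 ff 30.0
```

```bash
python3 -m creep '0.04 0 0 0.003 0; 0.04 0 0 0.002 0; 0.04 0 0 0.0015 0; 0.04 0 0 0 0; 0.04 0 0 0 0'; python3 -m creep '0.04 0 0 0.001 0; 0.04 0 0 0 0'
```

```text
time: 36.25
tool_pos: [0.4165, -0.2087, 0.0096]
ee_rot: [3.141, 0.0, 1.158]
wrist_force: [-0.2, -1.1, -0.2]
width: 0.0603
finger_force: 30.0
time: 36.42
tool_pos: [0.4163, -0.2086, 0.0083]
ee_rot: [3.141, 0.0, 1.158]
wrist_force: [1.1, 0.1, -0.3]
width: 0.0601
finger_force: 30.0
```

```bash
python3 -m creep '0.04 0 0 0.0008 0; 0.04 0 0 0 0; 0.085 0 0 0 0; 0.085 0 0 0 0; 0.085 0 0 0 0; 0.085 0 0 0 0; 0.085 0 0 -0.01 0; 0.085 0 0 -0.03 0; 0.085 0 0 -0.03 0; 0.085 0 0 -0.03 0; 0.085 0 0 -0.03 0; 0.085 0 0 -0.03 0; 0.085 0 0 -0.03 0'; python3 -m creep '0.04 0.0388 0 0 0; 0.04 0.0388 0 0 0; 0.04 0.0388 0 0 0; 0.04 0.0388 0 0 0; 0.04 0.0388 0 0 0; 0.04 0.0388 0 0 0; 0.04 0.0388 0 0 0; 0.03 0 0 0 0; 0.03 0 0 0 0'
python3 - <<'E'
from h import *
T=snapshot("top");S=snapshot("scene")
for n,s in(("T",T),("S",S)):
    for c,st in blobs(red(s["color"]),100): print(n,c,st,plane(s,*c,.04).round(4))
E
python3 d.py .4852 .1534 .034
```

```text
time: 37.5
tool_pos: [0.4162, -0.2084, 0.1999]
ee_rot: [3.14, 0.0, 1.158]
wrist_force: [0.6, -0.3, -0.4]
width: 0.0849
finger_force: 0.0
time: 38.25
tool_pos: [0.5255, 0.0419, 0.1977]
ee_rot: [-3.142, 0.0, 1.162]
wrist_force: [-0.4, 0.0, 0.9]
width: 0.0313
finger_force: 0.0
T [345.3 187.7] [337 175  17  27 350] [ 0.539 -0.107  0.04 ]
T [201.8 216.4] [193 206  18  22 225] [0.4617 0.2703 0.04  ]
T [384.6 234. ] [374 223  22  23 385] [ 0.417 -0.209  0.04 ]
T [166.1 269.1] [154 257  25  25 413] [0.3243 0.3605 0.04  ]
S [266.6 172.9] [259 166  16  15 193] [ 0.6403 -0.1203  0.04  ]
S [292.2 181.2] [282 172  25  24 260] [ 0.5545 -0.1262  0.04  ]
S [348.  182.4] [338 175  20  15 231] [ 0.4152 -0.2131  0.04  ]
S [256.7 209.6] [251 204  13  12 117] [0.5655 0.0441 0.04  ]
S [239.5 276.9] [227 269  26  17 190] [0.4565 0.2781 0.04  ]
S [273.1 293.2] [259 279  29  29 644] [0.3634 0.278  0.04  ]
S [140.6 308.8] [122 298  36  18 186] [0.5797 0.476  0.04  ]
t 38.35 delta tool [ 0.0882 -0.0822  0.1638] yaw 1.158 pos [0.5251 0.0397 0.1978] w 0.0302 ff 0.0
```

```bash
python3 d.py .4731 .1259 .042; python3 -m creep '0 0.0145 -0.021 0 0; 0 0.0145 -0.021 0 0; 0 0.0145 -0.021 0 0; 0 0.0145 -0.021 0 0; 0 0 0 0.03 0; 0 0 0 0.03 0; 0 0 0 0.03 0; 0 0 0 0.03 0; 0 0 0 0.03 0; 0 0 0 0.005 0; 0 0 0 0 0; 0 0 0 0 0'; python3 d.py .4731 .1259 .042
```

```text
t 38.35 delta tool [ 0.0581 -0.0822  0.1558] yaw 1.158 pos [0.5251 0.0397 0.1978] w 0.0302 ff 0.0
time: 39.35
tool_pos: [0.4726, 0.1262, 0.0439]
ee_rot: [3.14, -0.001, 1.156]
wrist_force: [0.4, -0.6, 0.0]
width: 0.0003
finger_force: 0.0
t 39.35 delta tool [-0.0001  0.0006  0.0019] yaw 1.156 pos [0.4726 0.1262 0.0439] w 0.0003 ff 0.0
```

```bash
python3 -m creep '0 0.008 0 0 0; 0 0.012 0 0 0; 0 0.012 0 0 0; 0 0.012 0 0 0; 0 0.012 0 0 0; 0 0.012 0 0 0; 0 0.012 0 0 0; 0 0.012 0 0 0; 0 0.012 0 0 0; 0 0.012 0 0 0; 0 0.012 0 0 0; 0 0.012 0 0 0; 0 0.012 0 0 0; 0 0.012 0 0 0; 0 0.006 0 0 0; 0 0 0 0 0'; python3 d.py .5457 .2912 .042;python3 -m creep '0 0.003 0 0 0; 0 0.003 0 0 0; 0 0.003 0 0 0; 0 0 0 0 0';  python3 d.py .5457 .2912 .042
```

```text
time: 40.68
tool_pos: [0.5403, 0.2847, 0.0421]
ee_rot: [-3.141, -0.001, 1.159]
wrist_force: [-0.6, 0.1, -0.1]
width: 0.0003
finger_force: 0.0
t 40.68 delta tool [0.0081 0.0023 0.0001] yaw 1.159 pos [0.5403 0.2847 0.0421] w 0.0003 ff 0.0
time: 41.02
tool_pos: [0.5434, 0.2913, 0.0422]
ee_rot: [-3.141, -0.0, 1.158]
wrist_force: [-1.3, -0.4, 0.2]
width: 0.0006
finger_force: 0.1
t 41.02 delta tool [0.0008 0.0022 0.0002] yaw 1.158 pos [0.5434 0.2913 0.0422] w 0.0006 ff 0.1
```

```bash
python3 -m creep '0 0.003 0 0 0; 0 0.003 0 0 0; 0 0 0 0 0';  python3 d.py .5457 .2912 .042; python3 -m creep '0 0.003 0 0 0; 0 0.003 0 0 0; 0 0 0 0 0';  python3 d.py .5457 .2912 .042
```

```text
time: 41.27
tool_pos: [0.546, 0.297, 0.0423]
ee_rot: [-3.141, -0.0, 1.158]
wrist_force: [-0.1, -0.2, -0.5]
width: 0.0006
finger_force: 0.2
t 41.27 delta tool [-0.0054  0.002   0.0003] yaw 1.158 pos [0.546  0.297  0.0423] w 0.0006 ff 0.2
time: 41.52
tool_pos: [0.5487, 0.3027, 0.0425]
ee_rot: [3.141, -0.001, 1.158]
wrist_force: [0.5, 0.1, -1.1]
width: 0.0004
finger_force: 0.1
t 41.52 delta tool [-0.0117  0.0019  0.0005] yaw 1.158 pos [0.5487 0.3027 0.0425] w 0.0004 ff 0.1
```

Run:
```python
from h import *
cv2.imwrite("pics/s9.png",cv2.resize(snapshot("scene")["color"][140:370,60:370],None,fx=2.5,fy=2.5))
```

```text
(no output)
```

View pics/s9.png

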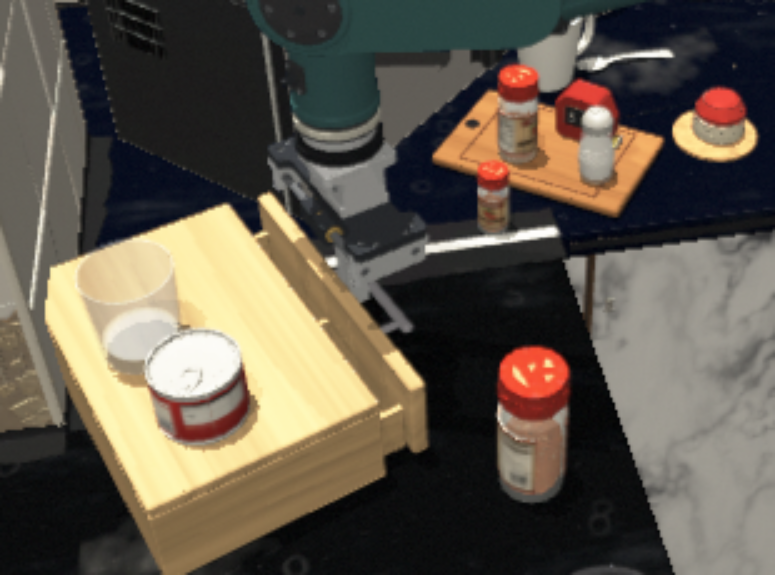

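The timer stands on the coaster and the three things stand on the board. The drawer is still about 20 mm out, so I keep pushing until I feel the stop.

```bash
for i in 1; do :; done; python3 -m creep '0 0.003 0 0 0; 0 0.003 0 0 0; 0 0.003 0 0 0; 0 0.003 0 0 0; 0 0 0 0 0';  python3 d.py .559 .322 .042; python3 -m creep '0 0.002 0 0 0; 0 0.002 0 0 0; 0 0.002 0 0 0; 0 0 0 0 0';  python3 d.py .559 .322 .042
```

```text
time: 41.98
tool_pos: [0.5536, 0.3139, 0.0426]
ee_rot: [3.141, -0.001, 1.158]
wrist_force: [0.1, -1.0, 0.4]
width: 0.0003
finger_force: 0.0
t 41.98 delta tool [0.0096 0.0017 0.0006] yaw 1.158 pos [0.5536 0.3139 0.0426] w 0.0003 ff 0.0
time: 42.32
tool_pos: [0.5559, 0.319, 0.0426]
ee_rot: [3.141, -0.001, 1.158]
wrist_force: [0.2, -0.6, -0.1]
width: 0.0003
finger_force: 0.2
t 42.32 delta tool [0.004  0.0017 0.0006] yaw 1.158 pos [0.5559 0.319  0.0426] w 0.0003 ff 0.2
```

```bash
python3 -m creep '0 0.002 0 0 0; 0 0.002 0 0 0; 0 0.002 0 0 0; 0 0 0 0 0';  python3 d.py .559 .322 .042
```

```text
time: 42.65
tool_pos: [0.5582, 0.3245, 0.0424]
ee_rot: [3.141, -0.001, 1.158]
wrist_force: [0.1, -0.3, 0.1]
width: 0.0006
finger_force: 0.2
t 42.65 delta tool [-0.002   0.0017  0.0004] yaw 1.158 pos [0.5582 0.3245 0.0424] w 0.0006 ff 0.2
```

Run:
```python
from h import *
S=snapshot("scene")
e=plane(S,60+407/2.5,140+327/2.5,.06);print("bar end at s9",e)
ux=np.array([.402,.916]);uy=np.array([-.916,.402]);hs=np.array([.5513,.3043])
print("in unit (rel. bar shut)",(e[:2]-hs)@ux,(e[:2]-hs)@uy)
q=plane(S,60+425/2.5,140+388/2.5,.096);print("panel corner s9",(q[:2]-hs)@ux-.035,(q[:2]-hs)@uy)
# now: saturation-free bright bar pixels near
h=cv2.cvtColor(S["color"],cv2.COLOR_BGR2HSV)
wood=((h[...,0]>10)&(h[...,0]<30)&(h[...,1]>50)&(h[...,2]>70)).astype(np.uint8)*255
n,l,st,ce=cv2.connectedComponentsWithStats(wood[225:345,90:260]);i=1+np.argmax(st[1:,4]);print("wood",st[i],"right edge rows",[(r+225,int(np.max(np.where(l[r]==i)[0]))+90) for r in range(60,110,6) if (l[r]==i).any()])
for z,u in((.096,None),):
    for out in(0,.005,.01,.02,.03):
        c=hs-ux*(out-.035)+uy*.155;print(out,proj(S,[*c,.096]).round(1),proj(S,[*c,.01]).round(1), "barend",proj(S,[*(hs-ux*out+uy*.055),.06]).round(1))
```

```text
bar end at s9 [0.48825697 0.29916259 0.06      ]
in unit (rel. bar shut) -0.030049163582208775 0.055682173580581786
panel corner s9 -0.025662164507354326 0.15925169120827784
wood [    0     0   132   120 10306] right edge rows [(285, 210), (291, 215), (297, 219), (303, 219), (309, 220), (315, 220), (321, 221), (327, 213), (333, 207)]
0 [218.3 298.9] [220.2 325.4] barend [211.2 275.7]
0.005 [220.4 298. ] [222.2 324.4] barend [213.1 274.8]
0.01 [222.5 297. ] [224.2 323.5] barend [215. 274.]
0.02 [226.7 295.1] [228.2 321.5] barend [218.9 272.3]
0.03 [230.8 293.1] [232.1 319.6] barend [222.7 270.6]
```

```bash
python3 -m creep '0 0.002 0 0 0; 0 0.002 0 0 0; 0 0 0 0 0; 0 0 0 0 0'; python3 -m creep '0 0.002 0 0 0; 0 0.002 0 0 0; 0 0 0 0 0'
```

```text
time: 43.03
tool_pos: [0.5597, 0.328, 0.0424]
ee_rot: [3.142, -0.001, 1.158]
wrist_force: [-0.4, 0.7, 0.7]
width: 0.0002
finger_force: 0.1
time: 43.28
tool_pos: [0.5597, 0.3282, 0.0424]
ee_rot: [-3.14, 0.008, 1.157]
wrist_force: [-4.7, -8.4, 4.0]
width: 0.0004
finger_force: 4.8
```

```bash
python3 -m creep '0 0.002 0 0 0; 0 0.001 0 0 0; 0 0 0 0 0'; python3 -m creep '0 -0.004 0 0 0; 0 -0.003 0 0 0; 0 0 0 0 0; 0 -0.002 0 0 0; 0 0 0 0 0; 0 0 0 -0.02 0; 0 0 0 -0.03 0; 0 0 0 -0.03 0; 0 0 0 -0.03 0; 0 0 0 -0.03 0; 0.07 0 0 -0.03 0; 0.07 0 0 -0.02 0; 0.07 0 0 0 0'; python3 d.py .488 -.0455 .054;python3 - <<'E'
from h import *
S=snapshot("scene");T=snapshot("top")
h=cv2.cvtColor(S["color"],cv2.COLOR_BGR2HSV)
wood=((h[...,0]>10)&(h[...,0]<30)&(h[...,1]>50)&(h[...,2]>70)).astype(np.uint8)*255
n,l,st,ce=cv2.connectedComponentsWithStats(wood[225:345,90:260]);i=1+np.argmax(st[1:,4]);print("right edge",[(r+225,int(np.max(np.where(l[r]==i)[0]))+90) for r in range(60,110,6)])
for c,st in blobs(red(T["color"]),100):print(c,plane(T,*c,.1).round(4))
h=cv2.cvtColor(T["color"],cv2.COLOR_BGR2HSV);m=((h[...,1]<60)&(h[...,2]>90)).astype(np.uint8)*255
m[:, :300]=0
for c,st in blobs(m[195:225,300:345],20):print("shk",c+[300,195],st,plane(T,*(c+[300,195]),.1))
E
```

```text
time: 43.53
tool_pos: [0.5595, 0.328, 0.0424]
ee_rot: [-3.139, 0.014, 1.156]
wrist_force: [-8.7, -14.8, 8.6]
width: 0.0005
finger_force: 8.5
time: 44.62
tool_pos: [0.5609, 0.3273, 0.2393]
ee_rot: [3.134, -0.009, 1.158]
wrist_force: [-0.4, 0.6, 1.2]
width: 0.0169
finger_force: 0.0
t 44.62 delta tool [-0.3708  0.0826  0.1853] yaw 1.158 pos [0.5609 0.3273 0.2393] w 0.0169 ff 0.0
right edge [(285, 207), (291, 212), (297, 217), (303, 217), (309, 218), (315, 218), (321, 219), (327, 213), (333, 207)]
[317.8 166.9] [ 0.5841 -0.0295  0.1   ]
[345.2 187.7] [ 0.5312 -0.0987  0.1   ]
[275.  183.5] [0.5412 0.0789 0.1   ]
[384.6 234.1] [ 0.4142 -0.1966  0.1   ]
shk [322.  205.9] [ 15   4  14  15 170] [ 0.48473562 -0.03970435  0.1       ]
```

```bash
python3 -m creep '0.06 -0.0289 0.0107 0 0; 0.06 -0.0289 0.0107 0 0; 0.06 -0.0289 0.0107 0 0; 0.06 -0.0289 0.0107 0 0; 0.06 -0.0289 0.0107 0 0; 0.06 -0.0289 0.0107 0 0; 0.06 -0.0289 0.0107 0 0; 0.06 -0.0289 0.0107 0 0; 0.06 -0.0289 0.0107 0 0; 0.06 -0.0289 0.0107 0 0; 0.06 -0.0289 0.0107 0 0; 0.06 -0.0289 0.0107 0 0; 0.06 -0.0289 0.0107 0 0; 0.06 -0.0289 0.0107 0 0; 0.06 0 0 0 0; 0.06 0 0 0 0'; python3 -m creep '0.06 0 0 0 0.119; 0.06 0 0 0 0.119; 0.06 0 0 0 0.119; 0.06 0 0 0 0.119; 0.06 0 0 0 0.119; 0.06 0 0 0 0.119; 0.06 0 0 0 0.119; 0.06 0 0 0 0.119; 0.06 0 0 0 0.12; 0.06 0 0 0 0; 0.06 0 0 0 0'; python3 d.py .5367 -.1032 .04
```

```text
time: 46.05
tool_pos: [0.5324, -0.1057, 0.2292]
ee_rot: [-3.136, 0.0, 1.155]
wrist_force: [0.8, 0.5, -0.7]
width: 0.0597
finger_force: 0.0
time: 46.97
tool_pos: [0.5333, -0.1033, 0.2312]
ee_rot: [-3.14, 0.002, 0.091]
wrist_force: [0.8, 1.3, -0.4]
width: 0.0602
finger_force: 0.0
t 46.97 delta tool [0.0034 0.0002 0.1912] yaw 0.091 pos [ 0.5333 -0.1033  0.2312] w 0.0602 ff 0.0
```

```bash
python3 -m creep '0.06 0.0034 0.0002 0.03 0.005; 0.06 0 0 0.03 0; 0.06 0 0 0.03 0; 0.06 0 0 0.03 0; 0.06 0 0 0.03 0; 0.06 0 0 0.02 0; 0.06 0 0 0.015 0; 0.06 0 0 0.005 0; 0.06 0 0 0 0; 0.06 0 0 0 0';python3 d.py .5367 -.1032 .04
```

```text
time: 47.8
tool_pos: [0.5373, -0.1045, 0.0429]
ee_rot: [3.142, -0.0, 0.082]
wrist_force: [0.2, 0.1, 0.3]
width: 0.0602
finger_force: 0.0
t 47.80 delta tool [-0.0005 -0.0013  0.0029] yaw 0.082 pos [ 0.5373 -0.1045  0.0429] w 0.0602 ff 0.0
```

```bash
python3 -m creep '0.06 -0.0005 -0.0013 0.002 -0.004; 0.06 0 0 0 0; 0.02 0 0 0 0; 0.02 0 0 0 0; 0.02 0 0 0 0; 0.02 0 0 0 0; 0.02 0 0 0 0; 0.02 0 0 0 0; 0.02 0 0 0 0'; python3 d.py .5367 -.1032 .04;  python3 -m creep '0.02 0 0 -0.01 0; 0.02 0 0 -0.03 0; 0.02 0 0 -0.03 0; 0.02 0 0 -0.03 0; 0.02 0 0 -0.03 0; 0.02 0 0 -0.03 0; 0.02 0 0 0 0'; python3 d.py .5877 .1543 .0241
```

```text
time: 48.55
tool_pos: [0.5366, -0.1035, 0.0407]
ee_rot: [3.141, -0.0, 0.085]
wrist_force: [0.3, 0.6, 0.9]
width: 0.0338
finger_force: 29.9
t 48.55 delta tool [ 0.0002 -0.0003  0.0007] yaw 0.085 pos [ 0.5366 -0.1035  0.0407] w 0.0338 ff 29.9
time: 49.13
tool_pos: [0.5394, -0.1045, 0.2085]
ee_rot: [3.137, -0.012, 0.085]
wrist_force: [-0.5, -0.1, -1.3]
width: 0.0338
finger_force: 29.9
t 49.13 delta tool [ 0.07   -0.2538  0.1844] yaw 0.085 pos [ 0.5394 -0.1045  0.2085] w 0.0338 ff 29.9
```

```bash
python3 -m creep '0.02 0.007 -0.0254 0 0; 0.02 0.007 -0.0254 0 0; 0.02 0.007 -0.0254 0 0; 0.02 0.007 -0.0254 0 0; 0.02 0.007 -0.0254 0 0; 0.02 0.007 -0.0254 0 0; 0.02 0.007 -0.0254 0 0; 0.02 0.007 -0.0254 0 0; 0.02 0.007 -0.0254 0 0; 0.02 0.007 -0.0254 0 0; 0.02 0 0 0 0; 0.02 0 0 0 0; 0.02 0 0 0 0'; python3 d.py .5877 .1543 .0245
```

```text
time: 50.22
tool_pos: [0.584, 0.155, 0.1991]
ee_rot: [3.141, 0.002, 0.085]
wrist_force: [-0.7, -0.7, -2.1]
width: 0.0336
finger_force: 29.9
t 50.22 delta tool [0.0036 0.001  0.1746] yaw 0.085 pos [0.584  0.155  0.1991] w 0.0336 ff 29.9
```

```bash
python3 -m creep '0.02 0.0036 0.001 0.03 0; 0.02 0 0 0.03 0; 0.02 0 0 0.03 0; 0.02 0 0 0.03 0; 0.02 0 0 0.025 0; 0.02 0 0 0.015 0; 0.02 0 0 0.008 0; 0.02 0 0 0.002 0; 0.02 0 0 0 0; 0.02 0 0 0 0; 0.02 0 0 0 0'; python3 d.py .5877 .1543 .0245
```

```text
time: 51.13
tool_pos: [0.5897, 0.1548, 0.0326]
ee_rot: [-3.141, -0.004, 0.085]
wrist_force: [-0.9, 0.0, -1.8]
width: 0.0339
finger_force: 29.9
t 51.13 delta tool [-0.002   0.0003  0.0081] yaw 0.085 pos [0.5897 0.1548 0.0326] w 0.0339 ff 29.9
```

```bash
python3 -m creep '0.02 -0.0015 0.0003 0.003 0; 0.02 0 0 0.002 0; 0.02 0 0 0.001 0; 0.02 0 0 0 0; 0.02 0 0 0 0'; python3 d.py .5877 .1543 .0245
```

```text
time: 51.55
tool_pos: [0.5869, 0.1545, 0.0248]
ee_rot: [3.141, -0.0, 0.085]
wrist_force: [0.1, -0.5, -0.9]
width: 0.0335
finger_force: 29.9
t 51.55 delta tool [0.0008 0.0002 0.0003] yaw 0.085 pos [0.5869 0.1545 0.0248] w 0.0335 ff 29.9
```

```bash
python3 -m creep '0.02 0.0008 0.0002 0.0006 0; 0.02 0 0 0 0; 0.02 0 0 0 0'; python3 -m creep '0.02 0 0 0.0006 0; 0.02 0 0 0 0'
```

```text
time: 51.8
tool_pos: [0.5876, 0.1545, 0.0248]
ee_rot: [-3.141, -0.0, 0.085]
wrist_force: [-3.2, -0.4, 6.0]
width: 0.0335
finger_force: 29.9
time: 51.97
tool_pos: [0.5876, 0.1545, 0.0248]
ee_rot: [-3.141, -0.0, 0.085]
wrist_force: [-4.3, 0.3, 7.3]
width: 0.0339
finger_force: 29.9
```

```bash
python3 -m creep '0.02 0 0 -0.0008 0; 0.07 0 0 0 0; 0.07 0 0 0 0; 0.07 0 0 0 0; 0.07 0 0 0 0; 0.07 0 0 -0.01 0; 0.07 0 0 -0.03 0; 0.07 0 0 -0.03 0; 0.07 0 0 -0.03 0; 0.07 0 0 -0.03 0; 0.07 0 0 -0.03 0; 0.07 0 0 -0.02 0'; python3 -m creep '0.07 -0.0145 0.0239 0 0; 0.07 -0.0145 0.0239 0 0; 0.07 -0.0145 0.0239 0 0; 0.07 -0.0145 0.0239 0 0; 0.07 -0.0145 0.0239 0 0; 0.07 -0.0145 0.0239 0 0; 0.07 -0.0145 0.0239 0 0; 0.07 -0.0145 0.0239 0 0; 0.07 0 0 0 -0.122; 0.07 0 0 0 -0.122; 0.07 0 0 0 -0.122; 0.07 0 0 0 -0.122; 0.07 0 0 0 -0.122; 0.07 0 0 0 -0.122; 0.07 0 0 0 -0.122; 0.07 0 0 0 -0.122; 0.07 0 0 0 -0.125; 0.07 0 0 0 0; 0.07 0 0 0 0'; python3 d.py .4886 -.0456 .054
```

```text
time: 52.97
tool_pos: [0.5887, 0.1544, 0.2088]
ee_rot: [-3.141, -0.006, 0.085]
wrist_force: [0.1, -0.2, -0.0]
width: 0.0701
finger_force: 0.0
time: 54.55
tool_pos: [0.4884, -0.0461, 0.2047]
ee_rot: [3.141, -0.0, 1.183]
wrist_force: [0.7, 0.3, 0.6]
width: 0.0702
finger_force: 0.0
t 54.55 delta tool [0.0006 0.     0.1507] yaw 1.183 pos [ 0.4884 -0.0461  0.2047] w 0.0702 ff 0.0
```

```bash
python3 -m creep '0.07 0.0006 0 0.03 -0.003; 0.07 0 0 0.03 0; 0.07 0 0 0.03 0; 0.07 0 0 0.03 0; 0.07 0 0 0.02 0; 0.07 0 0 0.008 0; 0.07 0 0 0.0025 0; 0.07 0 0 0 0; 0.07 0 0 0 0; 0.07 0 0 0 0'; python3 d.py .4886 -.0456 .054; python3 -m creep '0.02 0 0 0 0; 0.02 0 0 0 0; 0.02 0 0 0 0; 0.02 0 0 0 0; 0.02 0 0 0 0; 0.02 0 0 0 0; 0.02 0 0 0 0'
```

```text
time: 55.38
tool_pos: [0.49, -0.0458, 0.0557]
ee_rot: [3.138, -0.001, 1.188]
wrist_force: [-0.4, 0.4, -0.1]
width: 0.0701
finger_force: 0.0
t 55.38 delta tool [-0.0003 -0.0014  0.0017] yaw 1.188 pos [ 0.49   -0.0458  0.0557] w 0.0701 ff 0.0
time: 55.97
tool_pos: [0.4885, -0.0455, 0.0536]
ee_rot: [3.142, -0.0, 1.189]
wrist_force: [-0.1, -0.6, 0.2]
width: 0.0326
finger_force: 29.3
```

```bash
python3 -m creep '0.02 0 0 -0.01 0; 0.02 0 0 -0.03 0; 0.02 0 0 -0.03 0; 0.02 0 0 -0.03 0; 0.02 0 0 -0.03 0; 0.02 0 0 -0.03 0; 0.02 0 0 0 0; 0.02 0.0226 -0.0165 0 0; 0.02 0.0226 -0.0165 0 0; 0.02 0.0226 -0.0165 0 0; 0.02 0.0226 -0.0165 0 0; 0.02 0.0226 -0.0165 0 0; 0.02 0.0226 -0.0165 0 0; 0.02 0.0226 -0.0165 0 0; 0.02 0.0226 -0.0165 0 0; 0.02 0.0226 -0.0165 0 0; 0.02 0.0226 -0.0165 0 0; 0.02 0 0 0 0; 0.02 0 0 0 0; 0.02 0 0 0 0'; python3 d.py .423 .2255 .0376
```

```text
time: 57.63
tool_pos: [0.4194, 0.2252, 0.213]
ee_rot: [-3.141, 0.001, 1.189]
wrist_force: [0.6, 0.5, -1.5]
width: 0.0325
finger_force: 29.2
t 57.63 delta tool [0.0016 0.0032 0.1754] yaw 1.189 pos [0.4194 0.2252 0.213 ] w 0.0325 ff 29.2
```

```bash
python3 -m creep '0.02 0.0016 0.0032 0.03 0; 0.02 0 0 0.03 0; 0.02 0 0 0.03 0; 0.02 0 0 0.03 0; 0.02 0 0 0.025 0; 0.02 0 0 0.015 0; 0.02 0 0 0.008 0; 0.02 0 0 0.002 0; 0.02 0 0 0 0; 0.02 0 0 0 0; 0.02 0 0 0 0; 0.02 0 0 0 0'; python3 d.py .423 .2255 .0376
```

```text
time: 58.63
tool_pos: [0.4242, 0.2263, 0.045]
ee_rot: [3.139, -0.002, 1.189]
wrist_force: [0.6, -1.2, -0.2]
width: 0.0328
finger_force: 29.2
t 58.63 delta tool [-0.0012 -0.0008  0.0074] yaw 1.189 pos [0.4242 0.2263 0.045 ] w 0.0328 ff 29.2
```

```bash
python3 -m creep '0.02 -0.0005 -0.0004 0.003 0; 0.02 0 0 0.002 0; 0.02 0 0 0.001 0; 0.02 0 0 0 0; 0.02 0 0 0 0'; python3 d.py .423 .2255 .0376; python3 -m creep '0.02 0 0 0.0006 0; 0.02 0 0 0 0; 0.02 0 0 0 0'; python3 d.py .423 .2255 .0376
```

```text
time: 59.05
tool_pos: [0.4226, 0.2258, 0.0376]
ee_rot: [3.142, -0.0, 1.189]
wrist_force: [-0.4, 0.0, 0.3]
width: 0.0329
finger_force: 29.3
t 59.05 delta tool [-0.0001  0.0005 -0.    ] yaw 1.189 pos [0.4226 0.2258 0.0376] w 0.0329 ff 29.3
time: 59.3
tool_pos: [0.4228, 0.2259, 0.0375]
ee_rot: [3.141, -0.0, 1.189]
wrist_force: [-2.0, 0.1, 3.4]
width: 0.0327
finger_force: 29.5
t 59.30 delta tool [-0.0003  0.0004 -0.0001] yaw 1.189 pos [0.4228 0.2259 0.0375] w 0.0327 ff 29.5
```

```bash
python3 -m creep '0.07 0 0 0 0; 0.07 0 0 0 0; 0.07 0 0 0 0; 0.07 0 0 0 0; 0.07 0 0 -0.01 0; 0.07 0 0 -0.03 0; 0.07 0 0 -0.03 0; 0.07 0 0 -0.03 0; 0.07 0 0 -0.03 0; 0.07 0 0 -0.03 0; 0.07 0 0 -0.01 0'; python3 -m creep '0.07 -0.0178 0.0245 0 0; 0.07 -0.0178 0.0245 0 0; 0.07 -0.0178 0.0245 0 0; 0.07 -0.0178 0.0245 0 0; 0.07 -0.0178 0.0245 0 0; 0.07 -0.0178 0.0245 0 0; 0.07 -0.0178 0.0245 0 0; 0.07 -0.0178 0.0245 0 0; 0.07 -0.0178 0.0245 0 0; 0.07 -0.0178 0.0245 0 0; 0.07 0 0 0 0; 0.07 0 0 0 0; 0.07 0 0 0 0'; python3 d.py .5835 -.03 .0931
```

```text
time: 60.22
tool_pos: [0.4247, 0.2265, 0.213]
ee_rot: [3.135, -0.006, 1.189]
wrist_force: [0.6, 0.9, 0.4]
width: 0.0703
finger_force: 0.0
time: 61.3
tool_pos: [0.583, -0.0303, 0.2062]
ee_rot: [-3.14, -0.0, 1.189]
wrist_force: [-0.6, 0.9, -0.1]
width: 0.0699
finger_force: 0.0
t 61.30 delta tool [0.0005 0.0003 0.1131] yaw 1.189 pos [ 0.583  -0.0303  0.2062] w 0.0699 ff 0.0
```

```bash
python3 -m creep '0.07 0.0005 0.0003 0.03 0; 0.07 0 0 0.03 0; 0.07 0 0 0.03 0; 0.07 0 0 0.015 0; 0.07 0 0 0.007 0; 0.07 0 0 0.0015 0; 0.07 0 0 0 0; 0.07 0 0 0 0; 0.02 0 0 0 0; 0.02 0 0 0 0; 0.02 0 0 0 0; 0.02 0 0 0 0; 0.02 0 0 0 0; 0.02 0 0 0 0'; python3 d.py .5835 -.03 .0931;  python3 -m creep '0.02 0 0 -0.01 0; 0.02 0 0 -0.03 0; 0.02 0 0 -0.03 0; 0.02 0 0 -0.03 0; 0.02 0 0 -0.03 0; 0.02 0 0 -0.01 0; 0.02 0 0 0 0; 0.02 0 0 0 0'; python3 d.py .5035 .1969 .077
```

```text
time: 62.47
tool_pos: [0.5843, -0.0306, 0.094]
ee_rot: [3.141, -0.0, 1.189]
wrist_force: [0.0, 0.5, 2.8]
width: 0.0432
finger_force: 30.0
t 62.47 delta tool [ 0.0002 -0.0009  0.0009] yaw 1.189 pos [ 0.5843 -0.0306  0.094 ] w 0.0432 ff 30.0
time: 63.13
tool_pos: [0.584, -0.0305, 0.2328]
ee_rot: [-3.141, 0.0, 1.189]
wrist_force: [0.5, -0.3, -2.9]
width: 0.0435
finger_force: 30.0
t 63.13 delta tool [ 0.181  -0.1594  0.1558] yaw 1.189 pos [ 0.584  -0.0305  0.2328] w 0.0435 ff 30.0
```

```bash
python3 -m creep '0.02 0.0181 -0.0159 0 0; 0.02 0.0181 -0.0159 0 0; 0.02 0.0181 -0.0159 0 0; 0.02 0.0181 -0.0159 0 0; 0.02 0.0181 -0.0159 0 0; 0.02 0.0181 -0.0159 0 0; 0.02 0.0181 -0.0159 0 0; 0.02 0.0181 -0.0159 0 0; 0.02 0.0181 -0.0159 0 0; 0.02 0.0181 -0.0159 0 0; 0.02 0 0 0 0; 0.02 0 0 0 0; 0.02 0 0 0 0'; python3 d.py .5035 .1969 .078
```

```text
time: 64.22
tool_pos: [0.5033, 0.1961, 0.2311]
ee_rot: [-3.139, 0.003, 1.189]
wrist_force: [0.4, -0.5, -1.9]
width: 0.0432
finger_force: 30.0
t 64.22 delta tool [ 8.000e-04 -1.000e-04  1.531e-01] yaw 1.189 pos [0.5033 0.1961 0.2311] w 0.0432 ff 30.0
```

```bash
python3 -m creep '0.02 0.0008 0 0.03 0; 0.02 0 0 0.03 0; 0.02 0 0 0.03 0; 0.02 0 0 0.03 0; 0.02 0 0 0.015 0; 0.02 0 0 0.008 0; 0.02 0 0 0.003 0; 0.02 0 0 0 0; 0.02 0 0 0 0; 0.02 0 0 0 0'; python3 d.py .5035 .1969 .078
```

```text
time: 65.05
tool_pos: [0.5056, 0.1976, 0.0893]
ee_rot: [3.139, -0.002, 1.188]
wrist_force: [1.3, 0.5, -1.2]
width: 0.0437
finger_force: 30.0
t 65.05 delta tool [-0.0014 -0.0017  0.0113] yaw 1.188 pos [0.5056 0.1976 0.0893] w 0.0437 ff 30.0
```

```bash
python3 -m creep '0.02 -0.0008 -0.001 0.004 0; 0.02 0 0 0.003 0; 0.02 0 0 0.001 0; 0.02 0 0 0 0; 0.02 0 0 0 0'; python3 d.py .5035 .1969 .078;  python3 -m creep '0.02 0 0 0.001 0; 0.02 0 0 0 0; 0.02 0 0 0 0'; python3 d.py .5035 .1969 .077
```

```text
time: 65.47
tool_pos: [0.503, 0.1971, 0.0793]
ee_rot: [-3.141, 0.0, 1.189]
wrist_force: [-0.0, -0.6, -1.7]
width: 0.0436
finger_force: 30.0
t 65.47 delta tool [-0.      0.0006  0.0013] yaw 1.189 pos [0.503  0.1971 0.0793] w 0.0436 ff 30.0
time: 65.72
tool_pos: [0.5031, 0.1971, 0.0785]
ee_rot: [3.141, 0.0, 1.189]
wrist_force: [0.4, 0.0, -1.0]
width: 0.0431
finger_force: 30.0
t 65.72 delta tool [-0.0001  0.0004  0.0015] yaw 1.189 pos [0.5031 0.1971 0.0785] w 0.0431 ff 30.0
```

```bash
python3 -m creep '0.02 0 0.0003 0.0008 0; 0.02 0 0 0 0; 0.02 0 0 0 0';  python3 -m creep '0.02 0 0 0.0006 0; 0.02 0 0 0 0; 0.02 0 0 0 0'; python3 d.py .5035 .1969 .077
```

```text
time: 65.97
tool_pos: [0.5035, 0.1971, 0.078]
ee_rot: [3.141, -0.0, 1.189]
wrist_force: [-0.9, -0.4, -0.1]
width: 0.0436
finger_force: 30.0
time: 66.22
tool_pos: [0.5036, 0.1973, 0.0779]
ee_rot: [3.141, -0.001, 1.189]
wrist_force: [-1.6, 0.3, 3.1]
width: 0.0438
finger_force: 30.0
t 66.22 delta tool [-0.0004  0.0001  0.0009] yaw 1.189 pos [0.5036 0.1973 0.0779] w 0.0438 ff 30.0
```

```bash
python3 -m creep '0.07 0 0 0 0; 0.07 0 0 0 0; 0.07 0 0 0 0; 0.07 0 0 0 0; 0.07 0 0 -0.01 0; 0.07 0 0 -0.03 0; 0.07 0 0 -0.03 0; 0.07 0 0 -0.03 0; 0.07 0 0 -0.03 0; 0.07 0 0 -0.03 0'; python3 -m creep '0.07 -0.04 0 0 0; 0.07 -0.04 0 0 0; 0.07 -0.04 0 0 0; 0.07 -0.04 0 0 0; 0.07 -0.04 0 0 0; 0.07 -0.04 0 0 0; 0.07 -0.04 0 0 0; 0.07 -0.04 0 0 0; 0.07 0 0 0 0; 0.07 0 0 0 0'
python3 - <<'E'
from h import *
I={n:cv2.imread(f"pics/{n}0.png") for n in("top","scene")}
for n,boxes in(("top",{"jar":(215,185,243,213),"tape":(234,150,262,188),"shk":(205,218,234,248),"mug":(360,120,410,165)}),("scene",{"jar":(232,222,256,268),"shk":(252,250,276,290),"mug":(262,135,302,178)})):
    s=snapshot(n)["color"]
    for k,(a,b,c,d) in boxes.items():
        A=I[n][b:d,a:c].astype(np.float32);h0=cv2.cvtColor(I[n][b:d,a:c],cv2.COLOR_BGR2GRAY).astype(np.float32);h1=cv2.cvtColor(s[b:d,a:c],cv2.COLOR_BGR2GRAY).astype(np.float32)
        print(n,k,"shift px",cv2.phaseCorrelate(h0,h1),"mean diff",abs(h0-h1).mean().round(1))
    for im,t in((I[n],"before"),(s,"after")): print(t,[(c.tolist()) for c,st in blobs(red(im),90)])
s=snapshot("scene")["color"];h=cv2.cvtColor(s,cv2.COLOR_BGR2HSV)
wood=((h[...,0]>10)&(h[...,0]<30)&(h[...,1]>50)&(h[...,2]>70)).astype(np.uint8)*255
n,l,st,ce=cv2.connectedComponentsWithStats(wood[225:345,90:260]);i=1+np.argmax(st[1:,4]);print("right edge",[(r+225,int(np.max(np.where(l[r]==i)[0]))+90) for r in range(60,110,6)])
print(get_obs()["tool_pos"])
E
```

```text
time: 67.05
tool_pos: [0.5032, 0.1969, 0.2393]
ee_rot: [3.141, -0.0, 1.189]
wrist_force: [0.5, 0.5, 0.1]
width: 0.0706
finger_force: 0.0
time: 67.88
tool_pos: [0.3835, -0.1016, 0.2378]
ee_rot: [3.14, -0.0, 1.183]
wrist_force: [-0.1, 0.4, 0.0]
width: 0.07
finger_force: 0.0
top jar shift px ((-0.3245780313659594, 0.3737222172914958), 0.9925180210007561) mean diff 8.3
top tape shift px ((0.007362083160593613, -0.07622751571261333), 0.9741321619351705) mean diff 3.9
top shk shift px ((0.09107928658118603, -0.12694072585991734), 1.048165088229709) mean diff 5.5
top mug shift px ((0.008699254639193299, 0.48807242413397134), 0.9974725015428331) mean diff 3.4
before [[185.1, 151.0], [246.4, 168.9], [275.0, 183.6], [163.7, 200.0], [227.6, 198.0], [166.0, 269.0]]
after [[246.3, 168.9], [275.0, 183.5], [227.4, 198.6], [166.1, 269.2]]
scene jar shift px ((0.1353619432480997, 0.3460498518012116), 0.9783156423105134) mean diff 11.9
scene shk shift px ((-0.15264338741381955, 0.01569993488877941), 1.0524051855007808) mean diff 10.0
scene mug shift px ((0.00398786974943377, 0.49343549866354053), 1.0021760433250004) mean diff 9.5
before [[256.6, 209.6], [232.4, 230.6], [273.1, 293.0], [139.6, 308.9]]
after [[348.0, 182.4], [256.7, 209.6], [232.5, 230.8], [273.2, 293.0], [141.6, 308.1]]
right edge [(285, 208), (291, 212), (297, 217), (303, 217), (309, 218), (315, 218), (321, 219), (327, 213), (333, 207)]
[ 0.38450365 -0.09894006  0.23741837]
```

```bash
python3 -c "
from bench import *
print(close_job())"
```

```text
the job is handed in; nothing more can be done
None
```

The job is handed in at about 68 s: the timer is on the coaster about 4 mm off its centre, the drawer is pushed to its stop, the jar, shaker and tape are upright within about 1 mm of their spots, and the mug was not touched.

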